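# Take apart the vessel-lifting bar and stow its hooks

### The arm

A 6-joint arm with a two-finger parallel gripper is mounted at the origin on the work surface. World frame = base frame: x ahead of the robot, y to its left, z up, the work surface at z = 0. Lengths are in m, angles in degrees, forces in N, time in s.
With the tool pointing down it reaches from about 0.3 to 0.75 m from the base axis. Payload 8.5 kg.
Tool frame: the origin (TCP) lies between the finger pads; the fingertips stand 8 mm ahead of it and the grasp point (between the pads) lies 11 mm behind it; y points along the fingers, z is the direction in which the jaws open and shut, and the axes are right-handed (so a half turn about y gives the same grasp; the last joint's range is limited). The gripper opens to 85 mm and grips with 20 to 120 N. Pads are 22 mm wide; open, the fingers measure 114 mm over their backs; the gripper's body (76 mm by 85 mm) begins 54 mm behind the grasp point. The pads swing forward as they close: fully open they stand 13 mm farther back than shut.
Start: joints at [52.981, 21.807, 74.336, -0, 83.858, -12.336], TCP at [0.23, 0.5, 0.239] pointing down, gripper open.
Joint ranges: [-178.18, 178.18], [-50.72, 133.34], [12.68, 142.11], [-81.47, 261.47], [9.98, 163.14], [-165.26, 165.26]. Speed limits (degrees/s): [136.94, 136.94, 180, 180, 180, 180].

### API

Orientations are given as a 3x3 rotation matrix whose columns are the frame's x, y, z axes.
In Python, from rig import env, get_image gives the robot as it stands.
- The arm moves only by the tool move_arm, never from a script. Its argument "targets" is one flat list of numbers, 6 for each row, row after row: the shift along the tool's x, y, z in mm, then the turn, a rotation vector about the tool's x, y, z in rad. A call has exactly 5 rows; each row shifts and turns the commanded pose from where the row before left it, along the tool's axes as they then stand; what a row does not reach is not made up. A row lasts 1/8 s, in which the tool goes at most 62.5 mm and 10.7 degrees, less where a joint would pass 70% of its speed; a pose out of reach is approached as far as the arm can. A call is refused whole if a number of a shift passes 62.5 or a number of a turn 0.188, either way. A call with a gripper value outside its range is refused whole. "hand" is the opening, from -1 (shut) to 1 (fully open), so that 0 is half open, set as the call begins (left out, the last holds). The fingers move at their own pace and stop on an object; "squeeze" is the grip in N (left out, the last holds). Time passes only in rows, so rows that do not move let the fingers close, or fill a call up. It gives the time, the measured TCP pose, the force and the opening at its end, in the units of the state.
- env.observe(): the state, without advancing time (a new reading comes with each control period).
- get_image(name): name is "scene" or "top"; returns a dict with "pixels" (420x560x3 uint8, red, green, blue), "z_map" (420x560 float32, m along the optical axis (not along the pixel's ray), 0 where there is no reading), "intrinsics" (3x3 intrinsics, pixels), "R" (3x3) and "t" (3): a world point X has camera coordinates R X + t. Camera axes: x right, y down, z forward; pixel columns grow to the right and rows downward; lengths in m; the calibration is good to about 2 mm. A picture is of the moment at which its call begins.
- env.close_job(): hands the job in, once; it reports no verdict.
The state is a dict: "time_s": time; "q": joint angles; "qvel": joint speeds; "joint_efforts": joint torques, N m; "position": TCP position; "tool_rot": TCP orientation; "ft_force": force on the tool from outside, world axes, zero at the start; "wrist_torque": the same for the moment, N m; "grip_width": finger opening in m.
Only numpy, scipy, OpenCV 4.12 (cv2) and the standard library are available. Lean on these libraries where they do the work, as an engineer would, in place of code of your own. Each camera call takes 0.05 s, during which the arm holds its last target.

### The job

Take the lifting gear apart: lift and twist each hook out of the bar's slot, one at a time, and put it prongs down into the bin of its own colour. Leave the bar on its stand until both hooks are in their bins, then lay the bar flat and lengthwise on the two battens in the middle of the grey tray, with its upper side still up. Do not disturb the other things on the bench.

Things in the scene. Friction and masses are not known exactly. Their poses are not given: they have to be found in the camera images.
- red_hook: red hook: upright plastic grip (44 mm along its x, 12 thick along y, 50 tall) on an 8 mm steel stem ending in two prongs. Origin: centre of the grip's underside, z up along the stem. At the start it hangs through a slot of the bar, grip crosswise on the bar's top between lugs, prongs below the bar. Either hook may be at either slot. 100 to 210 g.
- blue_hook: blue hook: upright plastic grip (44 mm along its x, 12 thick along y, 50 tall) on an 8 mm steel stem ending in two prongs. Origin: centre of the grip's underside, z up along the stem. At the start it hangs through a slot of the bar, grip crosswise on the bar's top between lugs, prongs below the bar. Either hook may be at either slot. 100 to 210 g.
- red_bend (a point): on the red hook's stem axis, 62 mm below the grip's underside, where two upturned prongs branch off like an anchor, in the grip's plane: 44 mm over all along the hook's x, 8 mm thick along y, tips 38 mm and lowest point 66 mm below the grip's underside
- blue_bend (a point): on the blue hook's stem axis, 62 mm below the grip's underside, where two upturned prongs branch off like an anchor, in the grip's plane: 44 mm over all along the hook's x, 8 mm thick along y, tips 38 mm and lowest point 66 mm below the grip's underside
- bar: aluminium lifting bar, 200 mm along its y, 40 wide along x, 12 thick, lying loose on its stand. Two lengthwise slots, 56 mm long (y) by 16 wide (x), are centred 55 mm either side of the middle; the 54 mm between them is solid. Origin: centre of the underside, z up. 250 to 490 g.
- bar_slot_a (a point): centre of the bar's -y slot, at the bar's top face. Four dark lugs 5 mm high beside it hold the hook's grip crosswise (15 mm gap): raise the hook over 5 mm before turning. It can rise 26 mm before its prongs catch the bar; it comes out upward only after a quarter turn, either way (within 10 degrees), prongs lengthwise to the slot
- bar_slot_b (a point): centre of the bar's +y slot, at the bar's top face. Four dark lugs 5 mm high beside it hold the hook's grip crosswise (15 mm gap): raise the hook over 5 mm before turning. It can rise 26 mm before its prongs catch the bar; it comes out upward only after a quarter turn, either way (within 10 degrees), prongs lengthwise to the slot
- stand: dark grey fixed stand: 80 x 230 x 8 mm base plate with an upright at each end (along its y), holding the ends of the bar 85 mm above the table between 6 mm lips; open in the middle, below the bar. Origin: centre of its underside. At the start the bar and hooks have nearly the same yaw as the stand.
- stand_rest (a point): point on the stand, 85 mm above the table, where the middle of the bar's underside rests
- red_bin: red open-topped bin, 100 x 100 x 74 mm outside, walls and floor 4 mm, fixed. Origin: centre of its underside, z up.
- blue_bin: blue open-topped bin, 100 x 100 x 74 mm outside, walls and floor 4 mm, fixed. Origin: centre of its underside, z up.
- tray: grey open tray, 260 mm along its x, 130 mm along y, 30 mm high, walls and floor 4 mm, fixed. Two white battens 15 mm wide run across it (along y) 75 mm either side of the middle; their tops are 16 mm above the table, so a bar laid lengthwise on them has its underside 16 mm above the table. Origin: centre of its underside, z up.
- vessel_a: white lidded sample vessel, 58 mm across, 72 mm tall, bystander. Origin: centre of its underside.
- vessel_b: white lidded sample vessel, 58 mm across, 72 mm tall, bystander. Origin: centre of its underside.
- vessel_c: white sample vessel with blue lid, 58 mm across, 72 mm tall, bystander. Origin: centre of its underside.
- wrench: steel wrench lying flat, 170 mm long, bystander. Origin: on its lower face at the middle.
- jar: amber jar, 60 mm across, 85 mm tall, bystander. Origin: centre of its underside.
- beaker: open glass beaker, 70 mm across, 80 mm tall, bystander. Origin: centre of its underside.
Mind the look-alikes: they are no part of the job. Leave any turquoise look-alike of the red_hook alone.

How it is judged (in metres and radians):
On the way, in this order (a step that is already met when the one before it is completed fails the run):
1. one hook is in its own bin, the bar still on its stand (((x of red_bend in the frame of red_bin between -0.047 and 0.047 m and y of red_bend in the frame of red_bin between -0.047 and 0.047 m and z of red_bend in the frame of red_bin below 0.05 m) or (x of blue_bend in the frame of blue_bin between -0.047 and 0.047 m and y of blue_bend in the frame of blue_bin between -0.047 and 0.047 m and z of blue_bend in the frame of blue_bin below 0.05 m)) and distance between bar and stand_rest below 0.02 m), for 0.2 s.
2. both hooks are in their own bins, the bar still on its stand (x of red_bend in the frame of red_bin between -0.047 and 0.047 m and y of red_bend in the frame of red_bin between -0.047 and 0.047 m and z of red_bend in the frame of red_bin below 0.05 m and x of blue_bend in the frame of blue_bin between -0.047 and 0.047 m and y of blue_bend in the frame of blue_bin between -0.047 and 0.047 m and z of blue_bend in the frame of blue_bin below 0.05 m and distance between bar and stand_rest below 0.02 m), for 0.2 s.
At the end, for the whole second after the job is handed in: Each hook's branching point lies in its own bin (47 mm of the middle either way, under 50 mm up); the bar lies flat (0.1 rad) on the battens, upper side up, lengthwise (0.2 rad), within 30 mm of the tray's middle along and 45 mm across, underside below 21 mm; all at rest (20 mm/s) (x of red_bend in the frame of red_bin between -0.047 and 0.047 m and y of red_bend in the frame of red_bin between -0.047 and 0.047 m and z of red_bend in the frame of red_bin below 0.05 m and x of blue_bend in the frame of blue_bin between -0.047 and 0.047 m and y of blue_bend in the frame of blue_bin between -0.047 and 0.047 m and z of blue_bend in the frame of blue_bin below 0.05 m and x of bar in the frame of tray between -0.03 and 0.03 m and y of bar in the frame of tray between -0.045 and 0.045 m and z of bar in the frame of tray below 0.021 m and angle between bar's own z axis and vertical below 0.1 rad and angle between the y axis of bar and the x axis of tray, either way round below 0.2 rad and linear speed of each of red_hook, blue_hook, bar below 0.02 m/s); the robot touches nothing.
It fails at once if the bar is raised off its stand (more than 30 mm) or falls from it before both hooks are in their bins (distance between bar and stand_rest above 0.03 m and not ((x of red_bend in the frame of red_bin between -0.047 and 0.047 m and y of red_bend in the frame of red_bin between -0.047 and 0.047 m and z of red_bend in the frame of red_bin below 0.05 m) and (x of blue_bend in the frame of blue_bin between -0.047 and 0.047 m and y of blue_bend in the frame of blue_bin between -0.047 and 0.047 m and z of blue_bend in the frame of blue_bin below 0.05 m))).
It fails at once if a bystander is moved more than 30 mm (distance of any of vessel_a, vessel_b, vessel_c, wrench, jar, beaker from where it was at the start of the episode above 0.03 m).
It also fails if it takes over 72 s, if anything falls off the work surface, if the arm or the gripper's body presses on something with over 40 N, if the wrist force passes 120 N, or if a joint passes its speed limit or range.

## Working session

There is one attempt and no reset: what is moved stays moved. The work goes in short steps, Python scripts to look and compute and a tool call to move; the robot and the scene stay as the last step left them, time stands still between calls to the robot, and variables do not carry over. Pictures are saved under pics/ and viewed, and the job is handed in when it is done.

Besides the shell and the picture viewer there is one more tool, called after "Request:" by a JSON object that holds its "method" and its "body". move_arm: Moves the arm, as the interface text tells. Its arguments: {"type":"object","properties":{"targets":{"type":"array"},"hand":{"type":"number"},"squeeze":{"type":"number"}},"required":["targets"]}

```bash
ls; mkdir -p pics; python3 - <<'E'
from rig import env,get_image
import cv2,numpy as np
s=env.observe()
print(s)
for n in("scene","top"):
    d=get_image(n); cv2.imwrite(f"pics/{n}0.png",cv2.cvtColor(d["pixels"],cv2.COLOR_RGB2BGR)); np.savez(f"{n}0.npz",**d)
    print(n,d["intrinsics"],d["R"],d["t"])
E
```

```text
pics
{'time_s': 0.0, 'q': array([ 5.29812799e+01,  2.18430447e+01,  7.43868923e+01, -1.28748265e-03,
        8.38569480e+01, -1.23387480e+01]), 'qvel': array([-0.05480963,  0.03472877,  0.01250724, -0.01151253,  0.01444247,
        0.10841074]), 'joint_efforts': array([ 9.02535830e-04, -4.48460662e+01, -2.31276834e+01, -1.11663062e-04,
        4.73117878e-03,  4.05986604e-07]), 'position': array([0.22950795, 0.49950924, 0.23867992]), 'tool_rot': array([[ 9.08655065e-01, -8.95166641e-04,  4.17546610e-01],
       [-4.17547461e-01, -1.22422698e-03,  9.08654290e-01],
       [-3.02225184e-04, -9.99998850e-01, -1.48617460e-03]]), 'ft_force': array([-0.20917921, -0.37668932,  0.28460812]), 'wrist_torque': array([-0.04447997,  0.02250398, -0.02876761]), 'grip_width': 0.08566830249632788}
scene [[402.76028529   0.         277.51464474]
 [  0.         402.76028529 209.7645949 ]
 [  0.           0.           1.        ]] [[ 0.1714422   0.98510319 -0.01338927]
 [ 0.56287907 -0.10909634 -0.81930772]
 [-0.80856337  0.13292737 -0.57319769]] [-0.06948183 -0.22556843  1.44040896]
top [[494.03353349   0.         272.33261806]
 [  0.         494.03353349 216.05002807]
 [  0.           0.           1.        ]] [[-0.0160657  -0.99977485  0.01386191]
 [-0.99009069  0.01397268 -0.13973256]
 [ 0.13950741 -0.01596945 -0.99009225]] [-0.0095441   0.53155765  1.20293944]
```

View pics/scene0.png

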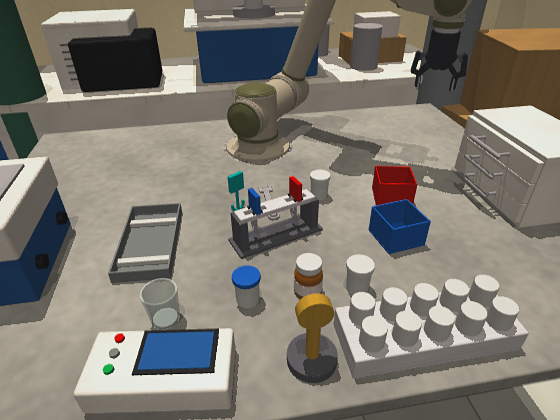

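View pics/top0.png

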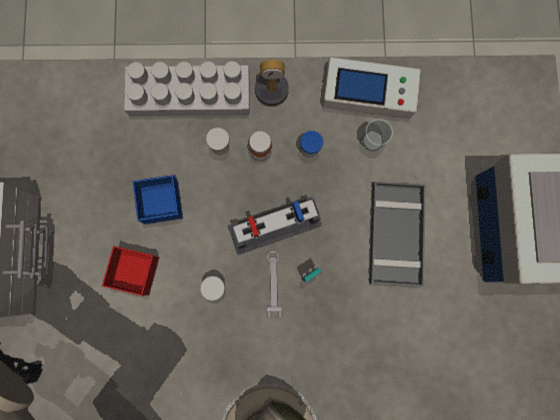

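The scene view shows the bar on its stand around (275,215), with blue at the left slot, red at the right slot, and the turquoise decoy at (236,185). In the top view, red is at (253,227), blue at (297,211), the blue bin at (157,199), the red bin at (131,271) and the tray at (397,233). I'll enlarge these for measuring.

```bash
cat > h.py <<'E'
import numpy as np,cv2
def load(n): return dict(np.load(n))
def pt(d,u,v,z=None,plane=None):
    K,R,t=d["intrinsics"],d["R"],d["t"]
    r=np.array([(u-K[0,2])/K[0,0],(v-K[1,2])/K[1,1],1.])
    C=-R.T@t; w=R.T@r
    if plane is not None: return C+w*(plane-C[2])/w[2]
    if z is None: z=d["z_map"][int(round(v)),int(round(u))]
    return C+w*z
def cloud(d):
    K,R,t=d["intrinsics"],d["R"],d["t"]; Z=d["z_map"]
    v,u=np.mgrid[:Z.shape[0],:Z.shape[1]]
    P=np.stack([(u-K[0,2])/K[0,0]*Z,(v-K[1,2])/K[1,1]*Z,Z],-1)
    return (P-t)@R
def crop(d,fn,u0,u1,v0,v1,f):
    im=cv2.cvtColor(d["pixels"],cv2.COLOR_RGB2BGR)[v0:v1,u0:u1]
    cv2.imwrite(fn,cv2.resize(im,None,fx=f,fy=f,interpolation=cv2.INTER_CUBIC))
def proj(d,X):
    c=d["R"]@np.array(X)+d["t"]; p=d["intrinsics"]@c; return p[:2]/p[2]
E
python3 - <<'E'
from h import *
d=load("top0.npz")
crop(d,"pics/topc.png",220,340,185,290,6)
s=load("scene0.npz"); crop(s,"pics/scenec.png",215,335,155,260,6)
C=cloud(d); P=d["pixels"].astype(int); 
print("table z", C[340,200],C[300,350])
# bar top
def stat(m,name):
    q=C[m]; print(name,len(q),q.mean(0).round(4),q.min(0).round(3),q.max(0).round(3))
    r=cv2.minAreaRect((q[:,:2]*1000).astype(np.float32)); print("   rect",[np.round(a,1) for a in r])
H,W=d["z_map"].shape; v,u=np.mgrid[:H,:W]
def box(u0,u1,v0,v1): return (u>=u0)&(u<u1)&(v>=v0)&(v<v1)
b=box(220,340,185,260)
stat(b&(C[...,2]>.09)&(C[...,2]<.1025),"bartop")
R,G,B=P[...,0],P[...,1],P[...,2]
red=(R>110)&(G<60)&(B<60); blue=(B>90)&(R<60)
stat(b&red&(C[...,2]>.135),"redgrip"); stat(b&blue&(C[...,2]>.135),"bluegrip")
for n,bx in (("bluebin",box(120,190,165,230)),("redbin",box(95,165,235,305))):
    stat(bx&(C[...,2]>.066)&(C[...,2]<.085),n)
stat(box(355,440,170,300)&(C[...,2]>.024)&(C[...,2]<.036),"trayrim")
stat(box(375,420,195,275)&(C[...,2]>.011)&(C[...,2]<.0175),"battens")
stat(box(190,240,265,310)&(C[...,2]>.06),"vessel")
stat(box(290,330,250,290)&(C[...,2]>.02),"decoy")
stat(box(255,290,240,325)&(C[...,2]>.004)&(C[...,2]<.02),"wrench")
for n,bx in (("v",box(200,232,120,160)),("jar",box(245,275,125,165)),("bl",box(295,327,125,160)),("beak",box(355,400,115,155))): stat(bx&(C[...,2]>.06),n)
E
```

```text
table z [ 0.22668815  0.16768088 -0.00355251] [ 0.3192737  -0.21103983  0.00193679]
bartop 1051 [ 0.5106 -0.0237  0.0957] [ 0.453 -0.131  0.09 ] [0.569 0.082 0.102]
   rect [array([511.3, -23.5]), array([ 55.5, 211. ]), np.float64(18.1)]
redgrip 90 [0.4925 0.0283 0.1583] [0.358 0.002 0.141] [0.515 0.038 1.265]
   rect [array([437.4,  14.8]), array([159.7,  12.6]), np.float64(13.5)]
bluegrip 85 [ 0.5288 -0.0753  0.1456] [ 0.508 -0.086  0.141] [ 0.551 -0.066  0.152]
   rect [array([529.2, -75.6]), array([43. , 10.6]), np.float64(17.6)]
bluebin 320 [0.575  0.2705 0.0717] [0.52  0.213 0.066] [0.632 0.324 0.079]
   rect [array([575.8, 269.5]), array([100.9, 101. ]), np.float64(8.2)]
redbin 322 [0.3984 0.333  0.0721] [0.341 0.273 0.066] [0.459 0.392 0.079]
   rect [array([399.3, 332.1]), array([101.4,  99.8]), np.float64(75.8)]
trayrim 600 [ 0.4855 -0.3373  0.0286] [ 0.351 -0.411  0.024] [ 0.618 -0.259  0.036]
   rect [array([ 484.3, -336. ]), array([132.7, 260.8]), np.float64(85.4)]
battens 414 [ 0.4826 -0.3359  0.0146] [ 0.399 -0.397  0.011] [ 0.57  -0.275  0.017]
   rect [array([ 483.9,
[... 393 characters left out ...]
64 -0.059  0.004] [0.475 0.029 0.015]
   rect [array([368.8, -14.7]), array([ 86.8, 210.6]), np.float64(89.2)]
v 431 [0.7115 0.1136 0.1063] [0.358 0.002 0.061] [0.752 0.146 1.265]
   rect [array([555.7,  62. ]), array([412.3,  56.1]), np.float64(18.4)]
jar 393 [0.7026 0.0109 0.1033] [ 0.358 -0.014  0.06 ] [0.736 0.039 1.265]
   rect [array([547.1,  11.6]), array([377.7,  52.7]), np.float64(0.2)]
bl 420 [ 0.7093 -0.1165  0.0789] [ 0.358 -0.145  0.061] [0.742 0.002 1.265]
   rect [array([554.2, -51.7]), array([ 56. , 402.9]), np.float64(67.2)]
beak 269 [ 0.7315 -0.2848  0.0872] [ 0.358 -0.32   0.06 ] [0.768 0.002 1.265]
   rect [array([ 569.8, -140.5]), array([ 67.8, 505.9]), np.float64(48.3)]
```

View pics/topc.png

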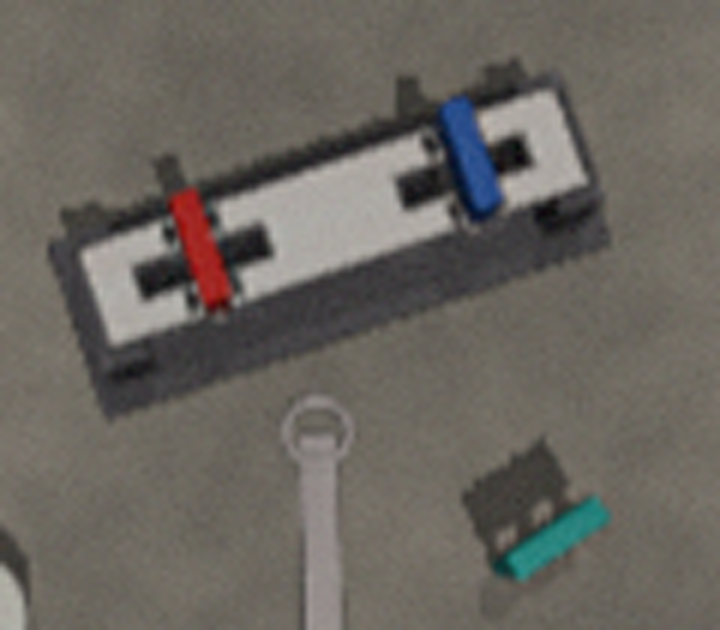

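View pics/scenec.png

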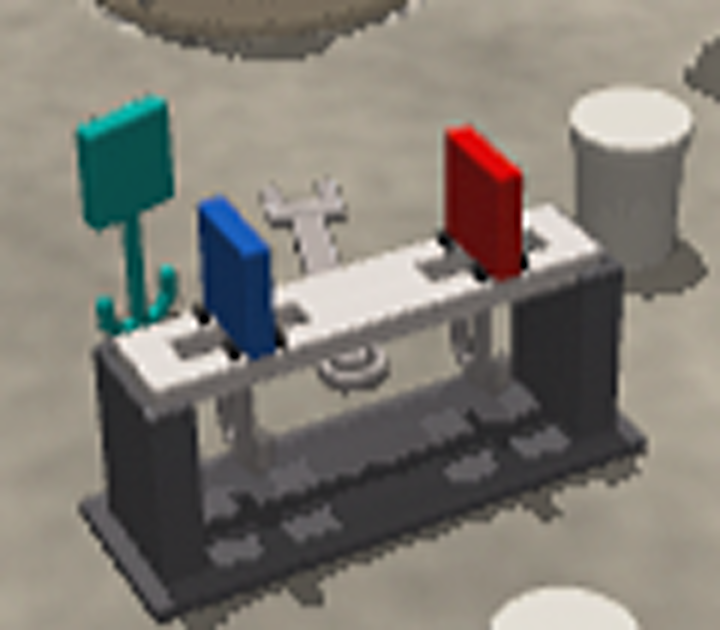

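```bash
python3 - <<'E'
from h import *
d=load("top0.npz")
def f(c,pl):
    return np.array([pt(d,(x+.5)/6-.5+220,(y+.5)/6-.5+185,plane=pl) for x,y in c])
def rep(n,c,pl):
    q=f(c,pl)*1000; r=cv2.minAreaRect(q[:,:2].astype(np.float32)); print(n,q[:,:2].mean(0).round(1),[np.round(a,1) for a in r]); return q
q=rep("bar",[(80,247),(548,90),(594,187),(115,345)],.097)
a=q[1]-q[0]+q[2]-q[3]; print("bar y axis yaw",np.degrees(np.arctan2(-a[1],-a[0])))
rep("bluetop",[(440,103),(466,96),(491,180),(468,190)],.147)
rep("redtop",[(170,195),(195,187),(222,277),(200,287)],.147)
C=cloud(d);P=d["pixels"].astype(int);v,u=np.mgrid[:420,:560]
b=(u>230)&(u<330)&(v>190)&(v<260)&(C[...,2]>.138)&(C[...,2]<.2)
for n,m in(("red",P[...,0]>P[...,2]+50),("blue",P[...,2]>P[...,0]+50)):
    x=C[b&m]; r=cv2.minAreaRect((x[:,:2]*1000).astype(np.float32));print(n,len(x),x.mean(0),r)
# bin/tray corners from rects
for n,bx,lo,hi in (("bluebin",(120,190,165,230),.066,.085),("redbin",(95,165,235,305),.066,.085),("tray",(355,440,170,300),.024,.036)):
    m=(u>=bx[0])&(u<bx[1])&(v>=bx[2])&(v<bx[3])&(C[...,2]>lo)&(C[...,2]<hi)
    x=C[m]; print(n,cv2.boxPoints(cv2.minAreaRect((x[:,:2]*1000).astype(np.float32))).round(0).tolist())
# scene cross-check of grips
s=load("scene0.npz");C=cloud(s);P=s["pixels"].astype(int)
b=(u>240)&(u<312)&(v>165)&(v<225)&(C[...,2]>.09)&(C[...,2]<.2)
for n,m in(("red",P[...,0]>P[...,2]+50),("blue",P[...,2]>P[...,0]+50)):
    x=C[b&m]; r=cv2.minAreaRect((x[:,:2]*1000).astype(np.float32));print("scene",n,len(x),x.mean(0),x[:,2].max(),r)
E
```

```text
bar [511.6 -23.9] [array([511.5, -24.8]), array([ 42.9, 201.4]), np.float64(17.9)]
bar y axis yaw 107.71055573818842
bluetop [533.1 -73.3] [array([533. , -73.6]), array([35.2, 10.3]), np.float64(16.4)]
redtop [498.3  30. ] [array([498.1,  29.7]), array([37.1, 10. ]), np.float64(17.3)]
red 101 [0.49366903 0.02868335 0.14571477] ((493.7353515625, 28.616926193237305), (43.82190704345703, 11.564652442932129), 17.7414493560791)
blue 96 [ 0.5285521  -0.07499537  0.14534227] ((528.9175415039062, -74.9732666015625), (42.8618278503418, 11.721160888671875), 18.79364776611328)
bluebin [[519.0, 312.0], [533.0, 212.0], [633.0, 227.0], [619.0, 327.0]]
redbin [[339.0, 295.0], [435.0, 271.0], [460.0, 369.0], [363.0, 393.0]]
tray [[349.0, -392.0], [609.0, -413.0], [620.0, -280.0], [360.0, -259.0]]
scene red 263 [0.50195566 0.02761466 0.12884094] 0.15027804602555903 ((496.6116638183594, 28.41657257080078), (45.185546875, 14.462872505187988), 20.21038246154785)
scene blue 253 [ 0.52555731 -0.07712368  0.12835067] 0.15105368497378366 ((464.9388732910156, -84.98358154296875), (180.69952392578125, 17.719449996948242), 8.049678802490234)
```

```bash
cat > plan.py <<'E'
import sys,numpy as np
from scipy.spatial.transform import Rotation as Ro
from rig import env
def Rd(psi):
    c,s=np.cos(np.radians(psi)),np.sin(np.radians(psi))
    return np.array([[s,0,c],[-c,0,s],[0,-1,0]])
def yaw(R): return np.degrees(np.arctan2(R[1,2],R[0,2]))
# legs: (x,y,z mm, yaw deg, rows)
def plan(legs,p=None,R=None):
    s=env.observe()
    p=s["position"]*1000 if p is None else p; R=s["tool_rot"] if R is None else R
    print("t",round(s["time_s"],2),"pos",p.round(1),"yaw",round(yaw(R),2),"w",round(s["grip_width"],4),"F",s["ft_force"].round(1))
    rows=[]
    for x,y,z,ps,n in legs:
        p0,y0=p.copy(),yaw(R); d=(ps-y0+180)%360-180
        for i in range(1,n+1):
            pd=p0+(np.array([x,y,z])-p0)*i/n; RD=Rd(y0+d*i/n)
            sh=np.round(R.T@(pd-p),0 if n>1 and i<n else 1); tr=np.round(Ro.from_matrix(R.T@RD).as_rotvec(),3)
            p=p+R@sh; R=R@Ro.from_rotvec(tr).as_matrix(); rows.append([*sh,*tr])
    while len(rows)%5: rows.append([0]*6)
    for k in range(0,len(rows),5):
        print("["+", ".join("%g"%(v+0) for r in rows[k:k+5] for v in r)+"]")
    print("end",p.round(1),round(yaw(R),2))
E
python3 -c "
from plan import *
plan([(494,28.5,239,107.7,14),(494,28.5,180,107.7,4),(494,28.5,150,107.7,2)])"
```

```text
t 0.1 pos [229.5 499.5 238.8] yaw 65.32 w 0.0854 F [-0.4  0.4  0.5]
[31, 0, -23, 0.001, -0.053, 0, 30, 0, -24, 0, -0.053, 0, 29, 0, -26, 0, -0.053, 0, 27, 0, -27, 0, -0.052, 0, 26, 0, -29, 0, -0.053, 0]
[24, 0, -30, 0, -0.053, 0, 23, 0, -31, 0, -0.053, 0, 21, 0, -33, 0, -0.053, 0, 19, 0, -33, 0, -0.053, 0, 17, 0, -35, 0, -0.052, 0]
[16, 0, -35, 0, -0.053, 0, 13, 0, -36, 0, -0.053, 0, 12, 0, -37, 0, -0.053, 0, 9.7, -0.3, -37.1, 0, -0.053, 0, 0, 15, 0, 0, 0, 0]
[0, 15, 0, 0, 0, 0, 0, 14, 0, 0, 0, 0, 0.1, 15, 0, 0, 0, 0, 0, 15, 0, 0, 0, 0, 0, 15, 0, 0, 0, 0]
end [494.   28.5 150. ] 107.71
```

Request:
{"method": "move_arm", "body": {"targets": [31,0,-23,0.001,-0.053,0,30,0,-24,0,-0.053,0,29,0,-26,0,-0.053,0,27,0,-27,0,-0.052,0,26,0,-29,0,-0.053,0], "hand": 1}}

```text
time_s: 0.72
position: [0.3246, 0.3302, 0.239]
tool_rot: [[0.986, -0.0, 0.164], [-0.164, 0.001, 0.986], [-0.0, -1.0, 0.001]]
ft_force: [1.2, -0.1, 0.1]
grip_width: 0.0853
```

Request:
{"method": "move_arm", "body": {"targets": [24,0,-30,0,-0.053,0,23,0,-31,0,-0.053,0,21,0,-33,0,-0.053,0,19,0,-33,0,-0.053,0,17,0,-35,0,-0.052,0]}}

```text
time_s: 1.35
position: [0.4189, 0.1617, 0.2389]
tool_rot: [[0.995, -0.0, -0.099], [0.099, 0.001, 0.995], [0.0, -1.0, 0.001]]
ft_force: [0.9, 1.3, -0.2]
grip_width: 0.0855
```

Request:
{"method": "move_arm", "body": {"targets": [16,0,-35,0,-0.053,0,13,0,-36,0,-0.053,0,12,0,-37,0,-0.053,0,10,0,-37,0,-0.053,0,0,0,0,0,0,0]}}

```text
time_s: 1.98
position: [0.4951, 0.0271, 0.2384]
tool_rot: [[0.953, -0.001, -0.302], [0.302, 0.001, 0.953], [-0.0, -1.0, 0.001]]
ft_force: [-0.2, 1.0, -0.3]
grip_width: 0.0854
```

```bash
python3 -c "
from plan import *
plan([(494,28.5,160,107.7,5),(494,28.5,117,107.7,4)])"
```

```text
t 1.98 pos [495.1  27.1 238.4] yaw 107.56 w 0.0854 F [-0.2  1.  -0.3]
[0, 16, 0, -0.001, 0, 0, 0, 15, 1, 0, -0.001, 0, 0, 16, 0, 0, 0, 0, 0, 16, 0, 0, -0.001, 0, -0.6, 15.4, 0.6, 0, 0, 0]
[0, 11, 0, 0, 0, 0, 0, 10, 0, 0, 0, 0, 0, 11, 0, 0, 0, 0, 0, 11, 0, 0, 0, 0, 0, 0, 0, 0, 0, 0]
end [494.   28.5 117. ] 107.67
```

Request:
{"method": "move_arm", "body": {"targets": [0,16,0,0,0,0,0,15,1,0,-0.001,0,0,16,0,0,0,0,0,16,0,0,-0.001,0,-0.6,15.4,0.6,0,0,0]}}

```text
time_s: 2.6
position: [0.4927, 0.0312, 0.16]
tool_rot: [[0.952, -0.0, -0.306], [0.306, 0.001, 0.952], [0.0, -1.0, 0.001]]
ft_force: [1.0, 0.4, 0.6]
grip_width: 0.0855
```

```bash
python3 - <<'E'
from plan import *
plan([(494,28.5,117,107.7,4)])
from rig import get_image
from h import *
s=get_image("scene"); crop(s,"pics/s1.png",215,355,120,225,5)
d=get_image("top"); crop(d,"pics/t1.png",200,340,165,270,5)
E
```

```text
t 2.6 pos [492.7  31.2 160. ] yaw 107.84 w 0.0855 F [1.  0.4 0.6]
[0, 11, -1, -0.001, 0.001, 0, 0, 11, -1, 0, 0, 0, 0, 10, 0, 0, 0.001, 0, 0.4, 11, -1, 0, 0, 0, 0, 0, 0, 0, 0, 0]
end [494.   28.5 117. ] 107.73
```

View pics/s1.png

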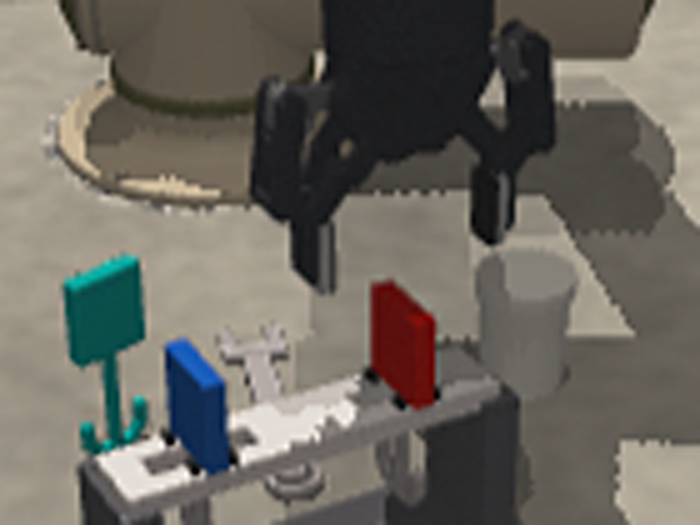

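The open jaws straddle the red grip, with the tips above its top. The earlier reading was taken before the arm had settled, so I'm correcting it on the way down.

Request:
{"method": "move_arm", "body": {"targets": [0,11,-1,0,0.001,0,0,11,-1,0,0,0,0,10,-1,0,0.001,0,0.4,11,0,0,0,0,0,0,0,0,0,0]}}

```text
time_s: 3.32
position: [0.4943, 0.0276, 0.1168]
tool_rot: [[0.953, -0.001, -0.304], [0.304, 0.001, 0.953], [-0.001, -1.0, 0.002]]
ft_force: [-0.3, 0.4, -0.3]
grip_width: 0.0854
```

```bash
python3 - <<'E'
from plan import *
plan([(494,28.5,117,107.7,1)])
E
```

```text
t 3.33 pos [494.3  27.6 116.8] yaw 107.71 w 0.0854 F [-0.3  0.4 -0.3]
[0, -0.2, 1, -0.002, 0, -0.001, 0, 0, 0, 0, 0, 0, 0, 0, 0, 0, 0, 0, 0, 0, 0, 0, 0, 0, 0, 0, 0, 0, 0, 0]
end [494.   28.6 117. ] 107.71
```

Request:
{"method": "move_arm", "body": {"targets": [0,0,0.5,0,0,0,0,0,0,0,0,0,0,0,0,0,0,0,0,0,0,0,0,0,0,0,0,0,0,0], "hand": -1, "squeeze": 40}}

```text
time_s: 3.95
position: [0.4946, 0.0281, 0.1178]
tool_rot: [[0.953, 0.001, -0.304], [0.304, 0.001, 0.953], [0.001, -1.0, 0.001]]
ft_force: [-0.4, 0.6, 1.9]
grip_width: 0.0114
```

Request:
{"method": "move_arm", "body": {"targets": [0,0,0,0,0,0,0,0,0,0,0,0,0,0,0,0,0,0,0,0,0,0,0,0,0,0,0,0,0,0]}}

```text
time_s: 4.58
position: [0.4946, 0.028, 0.1177]
tool_rot: [[0.953, 0.001, -0.304], [0.304, 0.001, 0.953], [0.001, -1.0, 0.001]]
ft_force: [-1.8, 0.6, 3.7]
grip_width: 0.0116
```

Request:
{"method": "move_arm", "body": {"targets": [0,-5,0,0,0,0,0,-5,0,0,0,0,0,-5,0,0,0,0,0,0,0,0,0,0,0,0,0,0,0,0], "squeeze": 60}}

```text
time_s: 5.2
position: [0.4944, 0.028, 0.1325]
tool_rot: [[0.953, 0.0, -0.304], [0.304, 0.001, 0.953], [0.0, -1.0, 0.001]]
ft_force: [0.4, -0.4, -1.4]
grip_width: 0.0114
```

```bash
python3 - <<'E'
from plan import *
plan([(494,28.5,133,17.7,10)])
from rig import get_image
from h import *
s=get_image("scene"); crop(s,"pics/s2.png",215,355,130,235,5)
E
```

```text
t 5.2 pos [494.4  28.  132.5] yaw 107.71 w 0.0114 F [ 0.4 -0.4 -1.4]
[0, 0, 0, -0.001, 0.157, 0, 0, 0, 0, 0, 0.157, 0, 0, 0, 0, 0, 0.157, 0, 0, 0, 0, 0, 0.157, 0, 0, 0, 0, 0, 0.158, 0]
[0, 0, 0, 0, 0.157, 0, 0, 0, 0, 0, 0.157, 0, 0, 0, 0, 0, 0.157, 0, -1, 0, 0, 0, 0.157, 0, 0.4, -0.5, 0, 0, 0.157, 0]
end [494.   28.5 133. ] 17.7
```

View pics/s2.png

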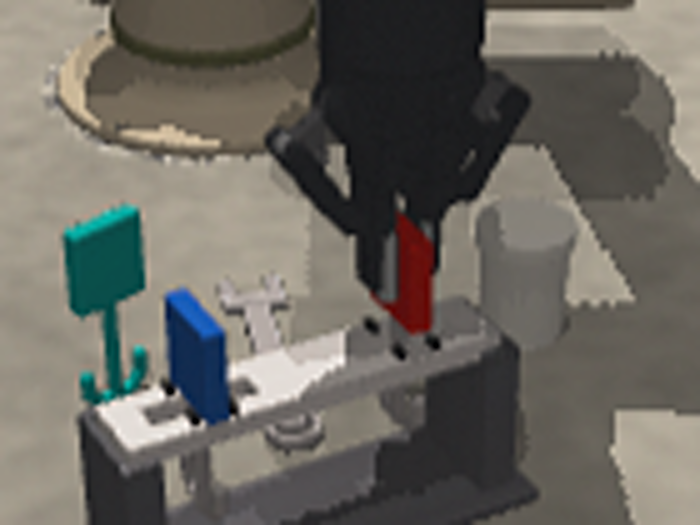

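The red hook has risen clear of the lugs and the bar has stayed put. Next is the quarter turn.

Request:
{"method": "move_arm", "body": {"targets": [0,0,0,0,0.157,0,0,0,0,0,0.157,0,0,0,0,0,0.157,0,0,0,0,0,0.157,0,0,0,0,0,0.158,0]}}

```text
time_s: 5.88
position: [0.4944, 0.028, 0.1324]
tool_rot: [[0.886, 0.0, 0.464], [-0.464, 0.001, 0.886], [-0.0, -1.0, 0.001]]
ft_force: [-0.4, 0.1, -0.5]
grip_width: 0.0115
```

Request:
{"method": "move_arm", "body": {"targets": [0,0,0,0,0.157,0,0,0,0,0,0.157,0,0,0,0,0,0.157,0,0,0,0,0,0.157,0,0,0,0,0,0.157,0]}}

```text
time_s: 6.5
position: [0.4944, 0.028, 0.1324]
tool_rot: [[0.299, -0.0, 0.954], [-0.954, 0.001, 0.299], [-0.001, -1.0, 0.0]]
ft_force: [0.7, -0.1, -1.0]
grip_width: 0.0111
```

Request:
{"method": "move_arm", "body": {"targets": [0,0,0,0,0,0,0,0,0,0,0,0,0,0,0,0,0,0,0,0,0,0,0,0,0,0,0,0,0,0]}}

```text
time_s: 7.12
position: [0.4945, 0.028, 0.1326]
tool_rot: [[0.305, 0.0, 0.953], [-0.953, 0.001, 0.305], [-0.001, -1.0, 0.001]]
ft_force: [0.4, 0.1, -1.6]
grip_width: 0.0112
```

```bash
python3 - <<'E'
from plan import *
plan([(494,28.5,133,17.7,1),(494,28.5,180,17.7,4),(494,28.5,230,17.7,3)])
from rig import get_image
from h import *
s=get_image("scene"); crop(s,"pics/s3.png",215,355,130,235,5)
d=get_image("top"); crop(d,"pics/t3.png",200,340,165,270,5)
E
```

```text
t 7.12 pos [494.5  28.  132.6] yaw 17.73 w 0.0112 F [ 0.4  0.1 -1.6]
[-0.6, -0.4, -0.3, -0.001, 0.001, -0.001, 0, -12, 0, 0, 0, 0, 0, -11, 0, 0, 0, 0, 0, -12, 0, 0, 0, 0, 0, -12, -0.1, 0, 0, 0]
[0, -17, 0, 0, 0, 0, 0, -16, 0, 0, 0, 0, 0, -17, 0, 0, 0, 0, 0, 0, 0, 0, 0, 0, 0, 0, 0, 0, 0, 0]
end [494.   28.5 230. ] 17.67
```

View pics/s3.png

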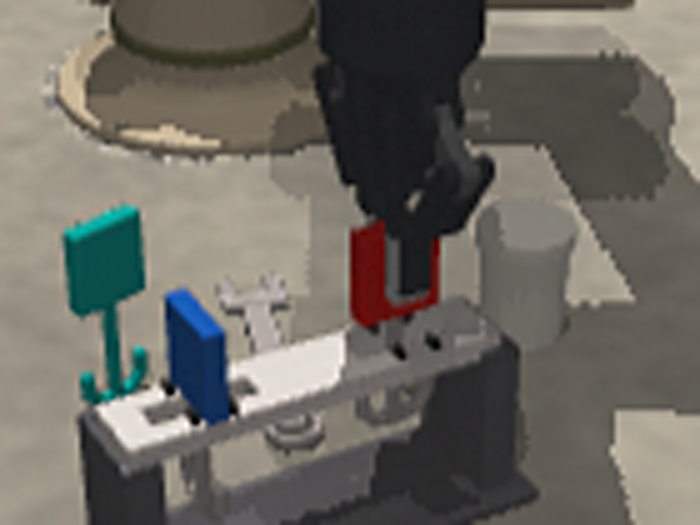

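The grip is now lengthwise and the bar hasn't moved. Lifting out.

Request:
{"method": "move_arm", "body": {"targets": [0,-5,0,0,0,0,0,-6,0,0,0,0,0,-6,0,0,0,0,0,-6,0,0,0,0,0,-6,0,0,0,0]}}

```text
time_s: 7.85
position: [0.4945, 0.028, 0.1621]
tool_rot: [[0.304, 0.001, 0.953], [-0.953, 0.001, 0.304], [-0.001, -1.0, 0.001]]
ft_force: [0.4, 0.6, -1.5]
grip_width: 0.0116
```

Request:
{"method": "move_arm", "body": {"targets": [0,-10,0,0,0,0,0,-14,0,0,0,0,0,-15,0,0,0,0,0,-15,0,0,0,0,0,-15,0,0,0,0]}}

```text
time_s: 8.48
position: [0.4945, 0.0279, 0.2319]
tool_rot: [[0.304, 0.001, 0.953], [-0.953, 0.001, 0.304], [-0.0, -1.0, 0.001]]
ft_force: [0.6, 0.7, -0.8]
grip_width: 0.0116
```

```bash
python3 - <<'E'
from plan import *
plan([(399,332,231,-14,12),(399,332,160,-14,3)])
E
```

```text
t 8.47 pos [494.5  27.9 231.9] yaw 17.7 w 0.0116 F [ 0.6  0.7 -0.8]
[-27, 0, 0, -0.001, 0.046, 0, -26, 0, -1, 0, 0.046, 0, -27, 0, -2, 0, 0.046, 0, -26, 0, -4, 0, 0.046, 0, -26, 0, -5, 0, 0.047, 0]
[-26, 1, -5, 0, 0.046, 0, -25, 0, -8, 0, 0.046, 0, -26, 0, -8, 0, 0.046, -0.001, -25, 0, -9, 0, 0.046, 0, -24, 0, -11, 0, 0.046, 0]
[-24, 0, -12, 0, 0.046, 0, -23, 0, -12.4, 0, 0.046, 0, 0, 24, 0, 0, 0, 0, 0, 23, 0, 0, 0, 0, -0.1, 24, 0, 0, 0, 0]
end [399. 332. 160.] -13.98
```

Request:
{"method": "move_arm", "body": {"targets": [-27,0,0,0,0.046,0,-26,0,-1,0,0.046,0,-27,0,-2,0,0.046,0,-26,0,-4,0,0.046,0,-26,0,-5,0,0.047,0]}}

```text
time_s: 9.1
position: [0.4539, 0.1554, 0.2316]
tool_rot: [[0.076, 0.001, 0.997], [-0.997, 0.001, 0.076], [-0.001, -1.0, 0.001]]
ft_force: [0.6, 0.2, -0.7]
grip_width: 0.0115
```

Request:
{"method": "move_arm", "body": {"targets": [-26,1,-5,0,0.046,0,-25,0,-8,0,0.046,0,-26,0,-8,0,0.046,0,-25,0,-9,0,0.046,0,-24,0,-11,0,0.046,0]}}

```text
time_s: 9.72
position: [0.4146, 0.2823, 0.2307]
tool_rot: [[-0.153, 0.001, 0.988], [-0.988, 0.001, -0.153], [-0.001, -1.0, 0.001]]
ft_force: [1.0, -0.1, -1.3]
grip_width: 0.0112
```

Request:
{"method": "move_arm", "body": {"targets": [-24,0,-12,0,0.046,0,-23,0,-12,0,0.046,0,0,0,0,0,0,0,0,0,0,0,0,0,0,0,0,0,0,0]}}

```text
time_s: 10.35
position: [0.3997, 0.3312, 0.2301]
tool_rot: [[-0.242, 0.001, 0.97], [-0.97, 0.001, -0.242], [-0.001, -1.0, 0.0]]
ft_force: [0.6, -0.0, -0.8]
grip_width: 0.0114
```

```bash
python3 - <<'E'
from plan import *
plan([(399,332,97,-14,9)])
from rig import get_image
from h import *
d=get_image("top"); crop(d,"pics/t4.png",80,220,165,310,4)
s=get_image("scene"); crop(s,"pics/s4.png",300,440,100,260,4)
E
```

```text
t 10.35 pos [399.7 331.2 230.1] yaw -14.02 w 0.0114 F [ 0.6 -0.  -0.8]
[0, 15, 0, 0, 0, -0.001, 0, 15, 0, 0, 0, 0, 0, 14, 0, 0, 0, 0, 0, 15, 0, 0, 0, 0, 0, 15, -1, 0, 0, 0]
[0, 15, 0, 0, 0, 0, 0, 15, 0, 0, 0, 0, 0, 14, 0, 0, 0, 0, -0.6, 15.1, 0.1, 0, 0, 0, 0, 0, 0, 0, 0, 0]
end [399. 332.  97.] -14.02
```

View pics/s4.png

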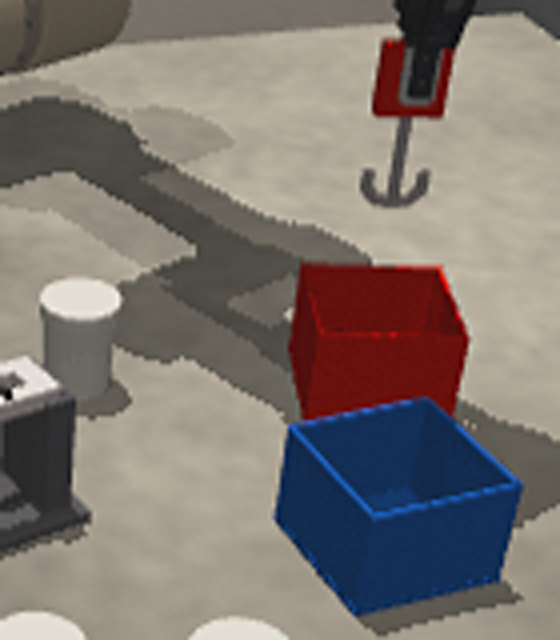

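The red hook hangs upright above the red bin, so I'm lowering it.

Request:
{"method": "move_arm", "body": {"targets": [0,15,0,0,0,0,0,15,0,0,0,0,0,14,0,0,0,0,0,15,0,0,0,0,0,15,0,0,0,0]}}

```text
time_s: 11.08
position: [0.3996, 0.3318, 0.1552]
tool_rot: [[-0.242, 0.0, 0.97], [-0.97, 0.001, -0.242], [-0.001, -1.0, 0.0]]
ft_force: [-0.4, -0.4, -1.7]
grip_width: 0.0112
```

Request:
{"method": "move_arm", "body": {"targets": [0,15,0,0,0,0,0,15,0,0,0,0,0,14,0,0,0,0,0,13,0,0,0,0,0,2,0,0,0,0]}}

```text
time_s: 11.7
position: [0.3992, 0.3318, 0.096]
tool_rot: [[-0.242, -0.001, 0.97], [-0.97, 0.0, -0.242], [0.0, -1.0, -0.001]]
ft_force: [0.1, -0.7, -2.3]
grip_width: 0.0114
```

Request:
{"method": "move_arm", "body": {"targets": [0,0,0,0,0,0,0,0,0,0,0,0,0,0,0,0,0,0,0,0,0,0,0,0,0,0,0,0,0,0]}}

```text
time_s: 12.32
position: [0.3995, 0.332, 0.0969]
tool_rot: [[-0.242, 0.001, 0.97], [-0.97, 0.001, -0.242], [-0.001, -1.0, 0.0]]
ft_force: [0.3, -0.4, -1.2]
grip_width: 0.0112
```

Request:
{"method": "move_arm", "body": {"targets": [0,0,0,0,0,0,0,0,0,0,0,0,0,0,0,0,0,0,0,0,0,0,0,0,0,0,0,0,0,0], "hand": 1}}

```text
time_s: 12.95
position: [0.3994, 0.332, 0.0969]
tool_rot: [[-0.242, 0.0, 0.97], [-0.97, 0.001, -0.242], [-0.001, -1.0, 0.0]]
ft_force: [-0.9, 0.4, 0.6]
grip_width: 0.0851
```

Request:
{"method": "move_arm", "body": {"targets": [0,0,0,0,0,0,0,-10,0,0,0,0,0,-25,0,0,0,0,0,-30,0,0,0,0,0,-30,0,0,0,0]}}

```text
time_s: 13.58
position: [0.3994, 0.3319, 0.1935]
tool_rot: [[-0.242, 0.001, 0.97], [-0.97, 0.001, -0.242], [-0.001, -1.0, 0.001]]
ft_force: [-0.1, 0.1, 0.8]
grip_width: 0.0852
```

```bash
python3 - <<'E'
from plan import *
from rig import get_image
from h import *
d=get_image("top"); crop(d,"pics/t5.png",80,220,165,310,4)
s=get_image("scene"); cv2.imwrite("pics/s5.png",cv2.cvtColor(s["pixels"],cv2.COLOR_RGB2BGR))
plan([(529,-75.5,215,-72.3,15)])
plan([(529,-75.5,215,107.7,15)])
E
```

```text
t 13.68 pos [400.5 332.6 195.5] yaw -13.97 w 0.0858 F [ 0.2 -0.1 -0.2]
[24, -1, 15, -0.005, 0.068, -0.006, 24, -2, 16, 0, 0.068, 0, 22, -1, 18, 0, 0.068, 0, 20, -1, 20, 0, 0.067, 0, 20, -1, 21, 0, 0.068, 0]
[18, -2, 22, 0, 0.068, 0, 16, -1, 23, 0, 0.068, 0, 15, -1, 25, 0, 0.068, 0, 13, -2, 25, 0, 0.068, 0, 12, -1, 26, 0, 0.068, 0]
[9, -1, 27, 0, 0.068, 0, 8, -2, 27, 0, 0.067, 0, 6, -1, 28, 0, 0.068, 0, 4, -1, 29, 0, 0.068, 0, 2, -1.4, 28, 0, 0.068, 0]
end [529.  -75.5 215. ] -72.3
t 13.68 pos [400.5 332.6 195.5] yaw -13.97 w 0.0858 F [ 0.2 -0.1 -0.2]
[24, -1, 15, -0.006, -0.142, -0.005, 27, -2, 11, 0, -0.141, 0, 27, -1, 8, 0, -0.142, 0, 28, -1, 3, 0, -0.141, 0, 29, -2, 0, 0, -0.142, 0]
[28, -1, -5, 0, -0.141, 0, 27, -1, -8, 0, -0.142, 0, 26, -1, -12, 0, -0.142, 0, 24, -2, -16, 0, -0.141, 0, 21, -1, -19, 0, -0.142, 0]
[18, -1, -22, 0, -0.141, 0, 16, -2, -24, 0, -0.142, 0, 11, -1, -26, 0, -0.141, 0, 8, -1, -27, 0, -0.142, 0, 4, -1.6, -28.7, 0, -0.142, 0]
end [528.9 -75.5 215. ] 107.72
```

View pics/s5.png

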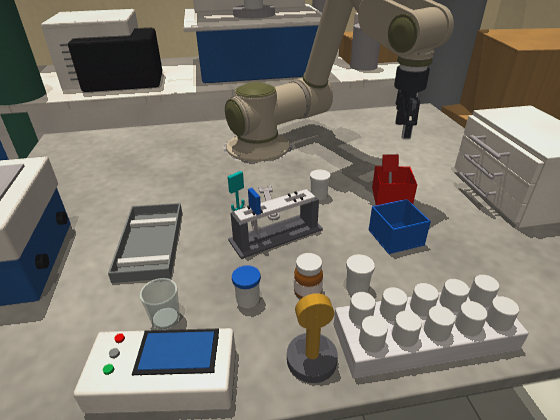

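View pics/t5.png

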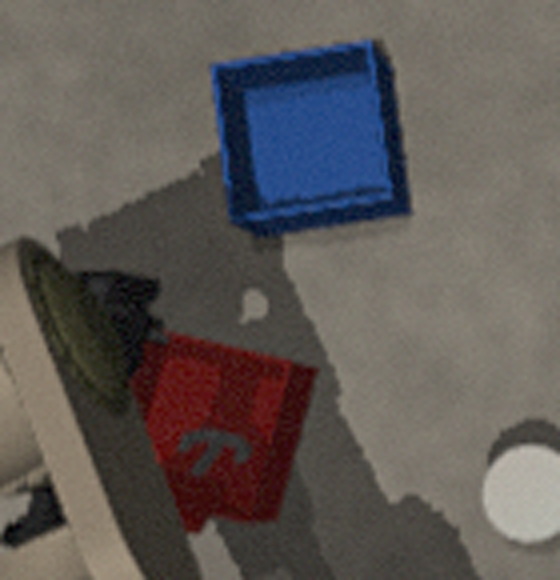

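The red hook is in its bin, leaning on a wall, and the bar is undisturbed. Next is the blue hook.

Request:
{"method": "move_arm", "body": {"targets": [24,-1,15,0,0.068,0,24,-2,16,0,0.068,0,22,-1,18,0,0.068,0,20,-1,20,0,0.067,0,20,-1,21,0,0.068,0]}}

```text
time_s: 14.3
position: [0.4424, 0.1948, 0.1976]
tool_rot: [[-0.552, 0.0, 0.834], [-0.834, 0.001, -0.552], [-0.001, -1.0, -0.0]]
ft_force: [0.3, 0.3, 0.3]
grip_width: 0.0855
```

Request:
{"method": "move_arm", "body": {"targets": [18,-2,22,0,0.068,0,16,-1,23,0,0.068,0,15,-1,25,0,0.068,0,13,-2,25,0,0.068,0,12,-1,26,0,0.068,0]}}

```text
time_s: 14.92
position: [0.4849, 0.0589, 0.2046]
tool_rot: [[-0.799, 0.0, 0.602], [-0.602, 0.001, -0.799], [-0.001, -1.0, -0.001]]
ft_force: [0.2, 0.8, -0.4]
grip_width: 0.0857
```

Request:
{"method": "move_arm", "body": {"targets": [9,-1,27,0,0.068,0,8,-2,27,0,0.067,0,6,-1,28,0,0.068,0,4,-1,29,0,0.068,0,2,-1,28,0,0.068,0]}}

```text
time_s: 15.55
position: [0.5279, -0.0771, 0.2104]
tool_rot: [[-0.953, -0.0, 0.302], [-0.302, 0.001, -0.953], [-0.0, -1.0, -0.001]]
ft_force: [0.9, -0.3, -0.3]
grip_width: 0.0856
```

Request:
{"method": "move_arm", "body": {"targets": [0,10,0,0,0,0,0,15,0,0,0,0,0,15,0,0,0,0,0,15,0,0,0,0,0,0,0,0,0,0]}}

```text
time_s: 16.18
position: [0.5269, -0.075, 0.1543]
tool_rot: [[-0.952, -0.003, 0.305], [-0.305, 0.002, -0.952], [0.002, -1.0, -0.003]]
ft_force: [0.2, 0.6, 0.2]
grip_width: 0.0856
```

```bash
python3 - <<'E'
from plan import *
from rig import get_image
from h import *
s=get_image("scene"); crop(s,"pics/s6.png",205,345,130,235,5)
plan([(529,-75.5,118,-72.3,4)])
d=s;C=cloud(d);P=d["pixels"].astype(int);v,u=np.mgrid[:420,:560]
b=(u>240)&(u<262)&(v>185)&(v<225)&(C[...,2]>.105)&(C[...,2]<.14)
x=C[b&(P[...,2]>P[...,0]+50)];print(len(x),x.mean(0),cv2.minAreaRect((x[:,:2]*1000).astype(np.float32)))
E
```

```text
t 16.23 pos [527.4 -75.3 155.2] yaw -72.23 w 0.0854 F [-0.2  1.1  0.3]
[0, 9, 0, 0.002, 0, 0, -1, 10, 0, 0, 0.001, 0, 0, 9, 1, 0, 0, 0, -0.5, 9.2, -0.3, 0, 0, 0, 0, 0, 0, 0, 0, 0]
end [529.  -75.5 118. ] -72.29
139 [ 0.5395305  -0.07629954  0.12245779] ((534.51611328125, -79.61732482910156), (42.188480377197266, 11.368794441223145), 33.26348876953125)
```

View pics/s6.png

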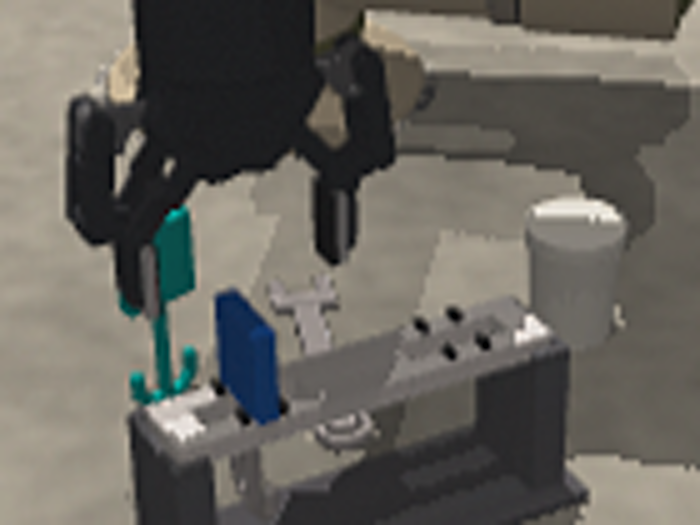

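The jaws straddle the blue grip. I'm descending with a 1.5 mm correction towards +x.

Request:
{"method": "move_arm", "body": {"targets": [0,9,0,0,0,0,-1,10,0,0,0.001,0,0,9,1,0,0,0,-0.5,9,0,0,0,0,0,0,0,0,0,0]}}

```text
time_s: 16.85
position: [0.5293, -0.0765, 0.1178]
tool_rot: [[-0.953, -0.001, 0.303], [-0.303, 0.001, -0.953], [0.0, -1.0, -0.002]]
ft_force: [-0.2, 0.5, -0.5]
grip_width: 0.0856
```

Request:
{"method": "move_arm", "body": {"targets": [0,0,0,0,0,0,0,0,0,0,0,0,0,0,0,0,0,0,0,0,0,0,0,0,0,0,0,0,0,0], "hand": -1, "squeeze": 40}}

```text
time_s: 17.48
position: [0.5296, -0.0765, 0.1186]
tool_rot: [[-0.953, 0.0, 0.303], [-0.303, 0.001, -0.953], [-0.001, -1.0, -0.001]]
ft_force: [-0.7, 0.3, 0.5]
grip_width: 0.0115
```

Request:
{"method": "move_arm", "body": {"targets": [0,0,0,0,0,0,0,0,0,0,0,0,0,0,0,0,0,0,0,0,0,0,0,0,0,0,0,0,0,0], "squeeze": 60}}

```text
time_s: 18.1
position: [0.5296, -0.0765, 0.1186]
tool_rot: [[-0.953, 0.0, 0.303], [-0.303, 0.001, -0.953], [-0.001, -1.0, -0.001]]
ft_force: [-0.7, 2.2, 4.0]
grip_width: 0.0111
```

Request:
{"method": "move_arm", "body": {"targets": [0,-5,0,0,0,0,0,-5,0,0,0,0,0,-5,0,0,0,0,0,0,0,0,0,0,0,0,0,0,0,0]}}

```text
time_s: 18.73
position: [0.5295, -0.0766, 0.1334]
tool_rot: [[-0.953, 0.0, 0.303], [-0.303, 0.001, -0.953], [-0.0, -1.0, -0.001]]
ft_force: [0.8, 0.1, -1.6]
grip_width: 0.0115
```

```bash
python3 - <<'E'
from plan import *
from rig import get_image
from h import *
s=get_image("scene"); crop(s,"pics/s7.png",205,345,130,235,5)
plan([(529.5,-76,134,17.7,10)])
E
```

```text
t 18.77 pos [529.5 -76.6 133.4] yaw -72.36 w 0.0114 F [ 0.7 -0.5 -1.4]
[0, 0, 0, 0.001, -0.157, 0, 0, 0, 0, 0, -0.157, 0, 0, 0, 0, 0, -0.158, 0, 0, 0, 0, 0, -0.157, 0, 0, 0, 0, 0, -0.157, 0]
[0, 0, 0, 0, -0.157, 0, 0, 0, 0, 0, -0.157, 0, 0, -1, 0, 0, -0.158, 0, -1, 0, 0, 0, -0.157, 0, 0.4, 0.4, -0.1, 0, -0.157, 0]
end [529.5 -76.  134. ] 17.7
```

View pics/s7.png

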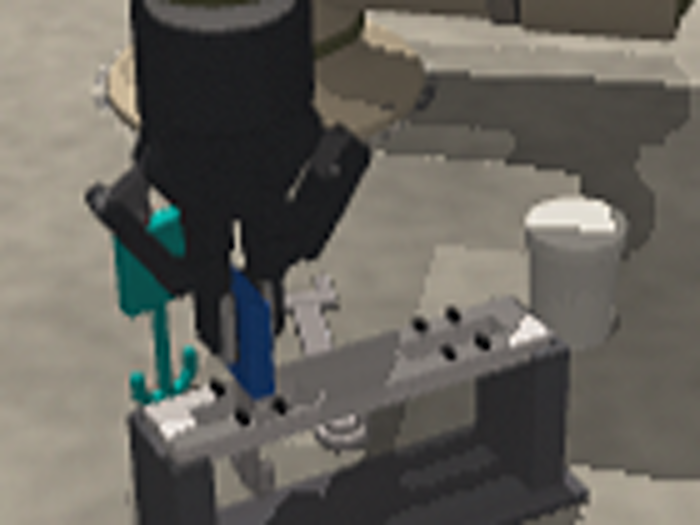

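The blue hook is above the lugs and the bar is still seated. Turning.

Request:
{"method": "move_arm", "body": {"targets": [0,0,0,0,-0.157,0,0,0,0,0,-0.157,0,0,0,0,0,-0.158,0,0,0,0,0,-0.157,0,0,0,0,0,-0.157,0]}}

```text
time_s: 19.4
position: [0.5295, -0.0766, 0.1333]
tool_rot: [[-0.454, 0.0, 0.891], [-0.891, 0.001, -0.454], [-0.001, -1.0, -0.0]]
ft_force: [-0.0, -1.2, -2.3]
grip_width: 0.0113
```

Request:
{"method": "move_arm", "body": {"targets": [0,0,0,0,-0.157,0,0,0,0,0,-0.157,0,0,0,0,0,-0.158,0,0,0,0,0,-0.157,0,0,0,0,0,-0.158,0]}}

```text
time_s: 20.02
position: [0.5295, -0.0766, 0.1333]
tool_rot: [[0.31, 0.0, 0.951], [-0.951, 0.001, 0.31], [-0.001, -1.0, 0.0]]
ft_force: [0.7, 0.3, -2.0]
grip_width: 0.0114
```

Request:
{"method": "move_arm", "body": {"targets": [0,0,0,0,0,0,0,0,0,0,0,0,0,0,0,0,0,0,0,0,0,0,0,0,0,0,0,0,0,0]}}

```text
time_s: 20.65
position: [0.5296, -0.0766, 0.1335]
tool_rot: [[0.305, 0.0, 0.952], [-0.952, 0.001, 0.305], [-0.001, -1.0, 0.001]]
ft_force: [0.7, 0.8, -1.5]
grip_width: 0.0114
```

Request:
{"method": "move_arm", "body": {"targets": [0,-5,0,0,0,0,0,-6,0,0,0,0,0,-6,0,0,0,0,0,-6,0,0,0,0,0,-6,0,0,0,0]}}

```text
time_s: 21.28
position: [0.5296, -0.0766, 0.163]
tool_rot: [[0.305, 0.001, 0.952], [-0.952, 0.001, 0.305], [-0.001, -1.0, 0.001]]
ft_force: [0.2, 0.3, -1.5]
grip_width: 0.0113
```

Force is unchanged, so the prongs are passing through the slot freely.

Request:
{"method": "move_arm", "body": {"targets": [0,-10,0,0,0,0,0,-15,0,0,0,0,0,-15,0,0,0,0,0,-15,0,0,0,0,0,-15,0,0,0,0]}}

```text
time_s: 21.9
position: [0.5295, -0.0767, 0.2335]
tool_rot: [[0.305, 0.001, 0.952], [-0.952, 0.001, 0.305], [-0.001, -1.0, 0.001]]
ft_force: [-0.6, 0.4, -1.1]
grip_width: 0.0115
```

```bash
python3 - <<'E'
from plan import *
plan([(576,269.5,232,8.2,13)])
E
```

```text
t 21.9 pos [529.5 -76.7 233.5] yaw 17.76 w 0.0115 F [-0.6  0.4 -1.1]
[-24, 0, 12, -0.001, 0.013, -0.001, -25, 0, 11, 0, 0.013, 0, -24, 0, 11, 0, 0.013, 0, -25, 0, 10, 0, 0.012, 0, -25, 1, 10, 0, 0.013, 0]
[-25, 0, 10, 0, 0.013, 0, -25, 0, 10, 0, 0.013, 0, -25, 0, 9, 0, 0.013, 0, -25, 0, 9, 0, 0.013, 0, -26, 0, 9, 0, 0.012, 0]
[-25, 0, 8, 0, 0.013, 0, -26, 0, 8, 0, 0.013, 0, -25.7, 0.4, 8, 0, 0.013, 0, 0, 0, 0, 0, 0, 0, 0, 0, 0, 0, 0, 0]
end [576.  269.5 232. ] 8.19
```

Request:
{"method": "move_arm", "body": {"targets": [-24,0,12,0,0.013,0,-25,0,11,0,0.013,0,-24,0,11,0,0.013,0,-25,0,10,0,0.012,0,-25,0,10,0,0.013,0]}}

```text
time_s: 22.52
position: [0.5469, 0.0575, 0.2332]
tool_rot: [[0.243, 0.001, 0.97], [-0.97, 0.001, 0.243], [-0.001, -1.0, 0.001]]
ft_force: [-0.2, 0.5, -0.5]
grip_width: 0.011
```

Request:
{"method": "move_arm", "body": {"targets": [-25,0,10,0,0.013,0,-25,0,10,0,0.013,0,-25,0,9,0,0.013,0,-25,0,9,0,0.013,0,-26,0,9,0,0.012,0]}}

```text
time_s: 23.15
position: [0.5653, 0.1907, 0.2333]
tool_rot: [[0.181, 0.001, 0.984], [-0.984, 0.001, 0.181], [-0.001, -1.0, 0.001]]
ft_force: [0.3, -1.2, -2.3]
grip_width: 0.0116
```

Request:
{"method": "move_arm", "body": {"targets": [-25,0,8,0,0.013,0,-26,0,8,0,0.013,0,-26,0,8,0,0.013,0,0,0,0,0,0,0,0,0,0,0,0,0]}}

```text
time_s: 23.78
position: [0.5759, 0.2693, 0.233]
tool_rot: [[0.143, 0.0, 0.99], [-0.99, 0.001, 0.143], [-0.001, -1.0, 0.0]]
ft_force: [0.1, 0.2, -1.5]
grip_width: 0.0113
```

```bash
python3 - <<'E'
from plan import *
plan([(576,269.5,98,8.2,9)])
E
```

```text
t 23.77 pos [575.9 269.3 233. ] yaw 8.2 w 0.0113 F [ 0.1  0.2 -1.5]
[0, 15, 0, 0, 0, -0.001, 0, 15, 0, 0, 0, 0, 0, 15, 0, 0, 0, 0, 0, 15, 0, 0, 0, 0, 0, 15, 0, 0, 0, 0]
[0, 15, 0, 0, 0, 0, 0, 15, 0, 0, 0, 0, 0, 15, 0, 0, 0, 0, -0.3, 15, 0.1, 0, 0, 0, 0, 0, 0, 0, 0, 0]
end [576.  269.5  98. ] 8.2
```

Request:
{"method": "move_arm", "body": {"targets": [0,15,0,0,0,0,0,15,0,0,0,0,0,15,0,0,0,0,0,15,0,0,0,0,0,15,0,0,0,0]}}

```text
time_s: 24.4
position: [0.576, 0.2698, 0.1567]
tool_rot: [[0.143, 0.0, 0.99], [-0.99, 0.001, 0.143], [-0.001, -1.0, 0.0]]
ft_force: [-0.0, -0.6, -2.3]
grip_width: 0.011
```

Request:
{"method": "move_arm", "body": {"targets": [0,15,0,0,0,0,0,15,0,0,0,0,0,15,0,0,0,0,0,13,0,0,0,0,0,2,0,0,0,0]}}

```text
time_s: 25.02
position: [0.5757, 0.2698, 0.0968]
tool_rot: [[0.143, -0.001, 0.99], [-0.99, 0.001, 0.143], [-0.001, -1.0, -0.001]]
ft_force: [0.1, 0.4, -2.1]
grip_width: 0.0113
```

Request:
{"method": "move_arm", "body": {"targets": [0,0,0,0,0,0,0,0,0,0,0,0,0,0,0,0,0,0,0,0,0,0,0,0,0,0,0,0,0,0]}}

```text
time_s: 25.65
position: [0.5761, 0.2699, 0.098]
tool_rot: [[0.143, 0.001, 0.99], [-0.99, 0.001, 0.143], [-0.001, -1.0, 0.001]]
ft_force: [0.3, 0.4, -0.7]
grip_width: 0.0115
```

Request:
{"method": "move_arm", "body": {"targets": [0,0,0,0,0,0,0,0,0,0,0,0,0,0,0,0,0,0,0,0,0,0,0,0,0,0,0,0,0,0], "hand": 1}}

```text
time_s: 26.28
position: [0.5761, 0.2699, 0.0979]
tool_rot: [[0.143, 0.0, 0.99], [-0.99, 0.001, 0.143], [-0.001, -1.0, 0.001]]
ft_force: [0.7, 0.6, -0.2]
grip_width: 0.0857
```

Request:
{"method": "move_arm", "body": {"targets": [0,0,0,0,0,0,0,-10,0,0,0,0,0,-25,0,0,0,0,0,-35,0,0,0,0,0,-35,0,0,0,0]}}

```text
time_s: 26.9
position: [0.5759, 0.2698, 0.2047]
tool_rot: [[0.142, 0.001, 0.99], [-0.99, 0.001, 0.142], [-0.001, -1.0, 0.001]]
ft_force: [0.4, 1.1, -0.3]
grip_width: 0.0853
```

```bash
python3 - <<'E'
from plan import *
from rig import get_image
from h import *
d=get_image("top"); cv2.imwrite("pics/t8.png",cv2.cvtColor(d["pixels"],cv2.COLOR_RGB2BGR)); np.savez("top8.npz",**d)
s=get_image("scene"); cv2.imwrite("pics/s8.png",cv2.cvtColor(s["pixels"],cv2.COLOR_RGB2BGR))
crop(d,"pics/t8c.png",220,340,185,290,6)
E
```

```text
(no output)
```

View pics/s8.png

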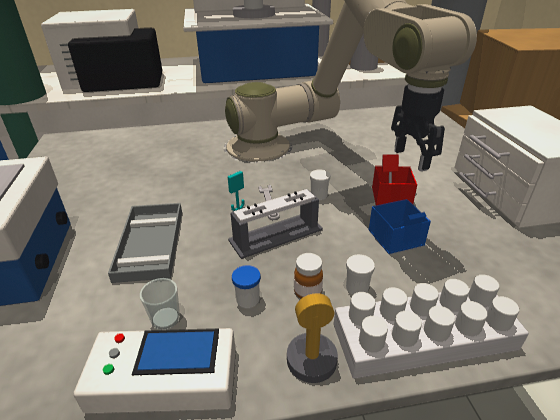

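View pics/t8.png

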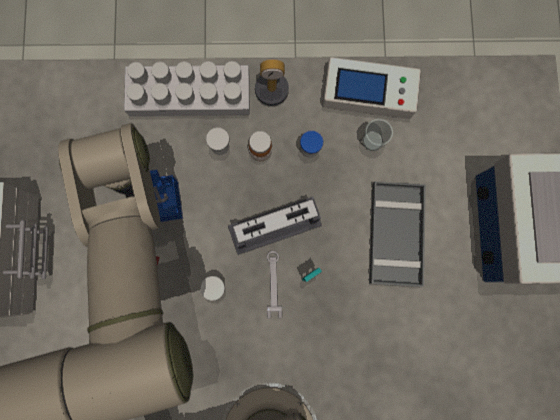

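View pics/t8c.png

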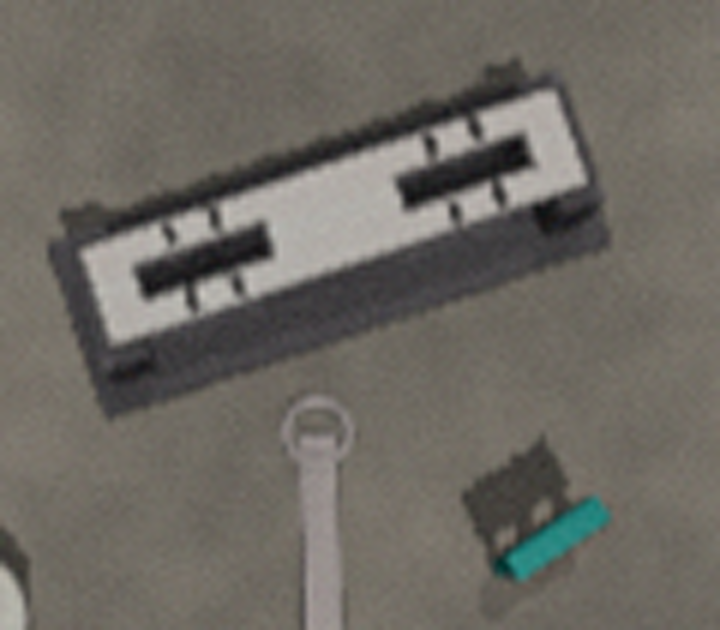

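Both hooks are in their bins: red's grip shows at (390,163) and blue leans at (415,215). The bar hasn't moved on its stand. Now I'm heading for its middle.

```bash
python3 - <<'E'
from plan import *
plan([(511.4,-24,180,17.7,10)])
E
```

```text
t 27.0 pos [577.3 270.2 207.9] yaw 8.2 w 0.0855 F [ 0.  -0.3 -0.8]
[28, 3, -11, -0.009, -0.017, -0.002, 28, 2, -11, 0, -0.016, 0, 28, 3, -12, 0, -0.017, 0, 28, 3, -12, 0, -0.016, 0, 27, 3, -12, 0, -0.017, 0]
[27, 3, -13, 0, -0.016, 0, 27, 2, -14, 0, -0.017, 0, 27, 3, -14, 0, -0.017, 0, 26, 3, -14, 0, -0.016, 0, 26.7, 2.8, -14.8, 0, -0.017, 0]
end [511.4 -24.  180. ] 17.71
```

Request:
{"method": "move_arm", "body": {"targets": [28,3,-11,0,-0.017,0,28,2,-11,0,-0.016,0,28,3,-12,0,-0.017,0,28,3,-12,0,-0.016,0,27,3,-12,0,-0.017,0]}}

```text
time_s: 27.62
position: [0.5428, 0.1218, 0.1886]
tool_rot: [[0.225, 0.0, 0.974], [-0.974, 0.001, 0.225], [-0.001, -1.0, 0.0]]
ft_force: [0.5, 0.0, 0.1]
grip_width: 0.0853
```

Request:
{"method": "move_arm", "body": {"targets": [27,3,-13,0,-0.016,0,27,2,-14,0,-0.017,0,27,3,-14,0,-0.017,0,26,3,-14,0,-0.016,0,27,3,-15,0,-0.017,0]}}

```text
time_s: 28.25
position: [0.5095, -0.0256, 0.1744]
tool_rot: [[0.305, 0.0, 0.952], [-0.952, 0.001, 0.305], [-0.001, -1.0, 0.0]]
ft_force: [0.9, 0.4, -0.7]
grip_width: 0.0853
```

Request:
{"method": "move_arm", "body": {"targets": [0,10,0,0,0,0,0,15,0,0,0,0,0,15,0,0,0,0,0,0,0,0,0,0,0,0,0,0,0,0]}}

```text
time_s: 28.88
position: [0.5102, -0.0243, 0.1349]
tool_rot: [[0.305, 0.001, 0.953], [-0.953, 0.001, 0.304], [-0.001, -1.0, 0.001]]
ft_force: [-0.3, -0.7, -0.5]
grip_width: 0.0851
```

```bash
python3 - <<'E'
from plan import *
from rig import get_image
from h import *
d=get_image("top"); crop(d,"pics/t9.png",90,200,165,310,4)
C=cloud(d);P=d["pixels"].astype(int);v,u=np.mgrid[:420,:560]
s=get_image("scene"); crop(s,"pics/s9.png",190,440,110,260,3)
plan([(511.4,-24,84,17.7,5)])
E
```

```text
t 28.98 pos [510.2 -24.5 135.1] yaw 17.72 w 0.0854 F [-0.7 -0.5 -0. ]
[0, 10, 0, -0.002, 0, 0, 0, 10, 0, 0, 0, 0, 0, 11, 1, 0, 0, 0, 0, 10, 0, 0, 0, 0, -0.1, 10.1, 0.2, 0, 0, 0]
end [511.4 -24.   84. ] 17.72
```

View pics/s9.png

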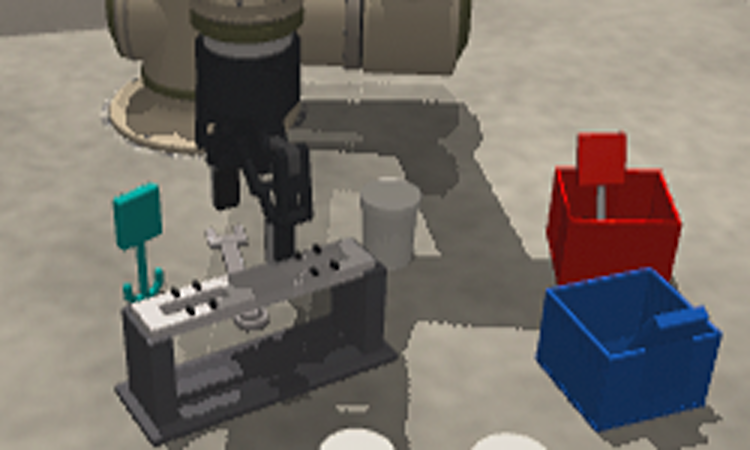

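View pics/t9.png

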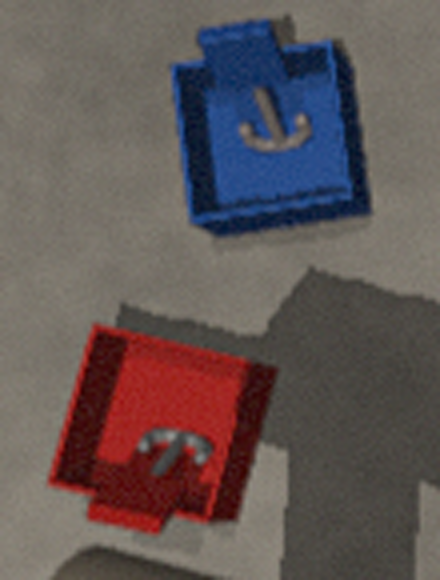

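Both hooks lean with their prongs on the bin floors, away from the walls. Descending over the bar's middle.

Request:
{"method": "move_arm", "body": {"targets": [0,10,0,0,0,0,0,10,0,0,0,0,0,11,1,0,0,0,0,10,0,0,0,0,0,10,0,0,0,0]}}

```text
time_s: 29.6
position: [0.5109, -0.0243, 0.0827]
tool_rot: [[0.304, 0.0, 0.953], [-0.953, 0.001, 0.304], [-0.001, -1.0, 0.0]]
ft_force: [0.5, 0.7, 0.6]
grip_width: 0.0854
```

Request:
{"method": "move_arm", "body": {"targets": [0,0,0,0,0,0,0,0,0,0,0,0,0,0,0,0,0,0,0,0,0,0,0,0,0,0,0,0,0,0], "hand": -1, "squeeze": 50}}

```text
time_s: 30.22
position: [0.5119, -0.0244, 0.0843]
tool_rot: [[0.304, 0.003, 0.953], [-0.953, 0.001, 0.304], [0.0, -1.0, 0.003]]
ft_force: [3.7, 2.6, 5.8]
grip_width: 0.039
```

Request:
{"method": "move_arm", "body": {"targets": [0,0,0,0,0,0,0,0,0,0,0,0,0,0,0,0,0,0,0,0,0,0,0,0,0,0,0,0,0,0], "squeeze": 90}}

```text
time_s: 30.85
position: [0.5119, -0.0244, 0.0845]
tool_rot: [[0.304, 0.003, 0.953], [-0.953, 0.0, 0.304], [0.001, -1.0, 0.003]]
ft_force: [4.3, 3.2, 7.1]
grip_width: 0.0381
```

```bash
python3 - <<'E'
from plan import *
from rig import get_image
from h import *
s=get_image("scene"); crop(s,"pics/s10.png",215,335,140,260,5)
plan([(511.4,-24,100,17.7,4)])
E
```

```text
t 30.9 pos [511.9 -24.4  84.5] yaw 17.71 w 0.0382 F [3.7 2.4 6.7]
[0, -4, 0, -0.003, 0, 0.001, 0, -4, 0, 0, 0, 0, 0, -4, 0, 0, 0, 0, -0.5, -3.5, -0.3, 0, 0, 0, 0, 0, 0, 0, 0, 0]
end [511.4 -24.  100. ] 17.71
```

View pics/s10.png

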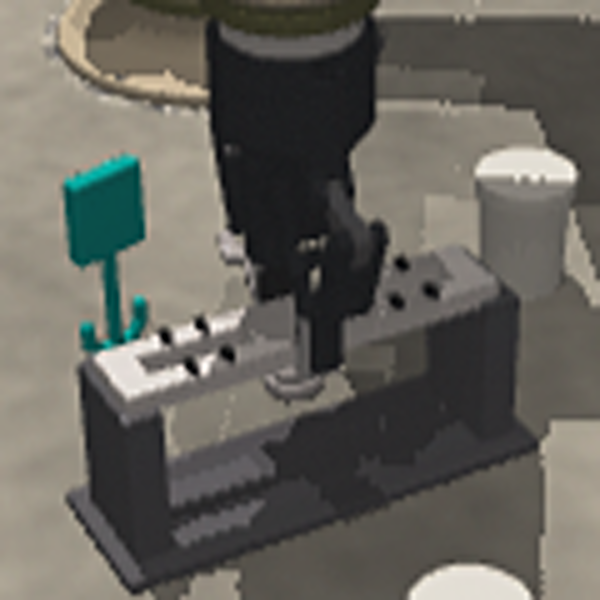

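The bar is gripped across its middle. Lifting.

Request:
{"method": "move_arm", "body": {"targets": [0,-4,0,0,0,0,0,-6,0,0,0,0,0,-8,0,0,0,0,0,-10,0,0,0,0,0,-10,0,0,0,0]}}

```text
time_s: 31.52
position: [0.5107, -0.0244, 0.1222]
tool_rot: [[0.304, -0.0, 0.953], [-0.953, 0.001, 0.304], [-0.001, -1.0, 0.0]]
ft_force: [0.1, 0.0, -3.1]
grip_width: 0.0382
```

Request:
{"method": "move_arm", "body": {"targets": [0,-15,0,0,0,0,0,-15,0,0,0,0,0,-15,0,0,0,0,0,-15,0,0,0,0,0,-10,0,0,0,0]}}

```text
time_s: 32.15
position: [0.5108, -0.0244, 0.1926]
tool_rot: [[0.304, 0.001, 0.953], [-0.953, 0.001, 0.304], [-0.0, -1.0, 0.001]]
ft_force: [0.1, -0.7, -3.1]
grip_width: 0.0381
```

```bash
python3 - <<'E'
from plan import *
from rig import get_image
from h import *
s=get_image("scene"); crop(s,"pics/s11.png",195,335,120,240,5)
plan([(484.2,-336.2,192,85.6,14)])
E
```

```text
t 32.2 pos [511.3 -24.5 193.5] yaw 17.7 w 0.0381 F [ 1.2  0.2 -1. ]
[21, 0, -9, -0.003, -0.085, 0.001, 19, 0, -10, 0, -0.084, 0, 19, 0, -12, 0, -0.085, 0, 18, 0, -13, 0, -0.085, 0, 17, 1, -15, 0, -0.084, 0]
[15, 0, -17, 0, -0.085, 0, 14, 0, -17, 0, -0.085, 0, 12, 0, -19, 0, -0.084, 0, 11, 0, -20, 0, -0.085, 0, 9, 0, -20, 0, -0.084, 0]
[7, 0, -21, 0, -0.085, 0, 5, 0, -22, 0, -0.085, -0.001, 4, 0, -22, 0, -0.084, 0, 1.6, 0.5, -22.2, 0, -0.085, 0, 0, 0, 0, 0, 0, 0]
end [ 484.2 -336.2  192. ] 85.6
```

View pics/s11.png

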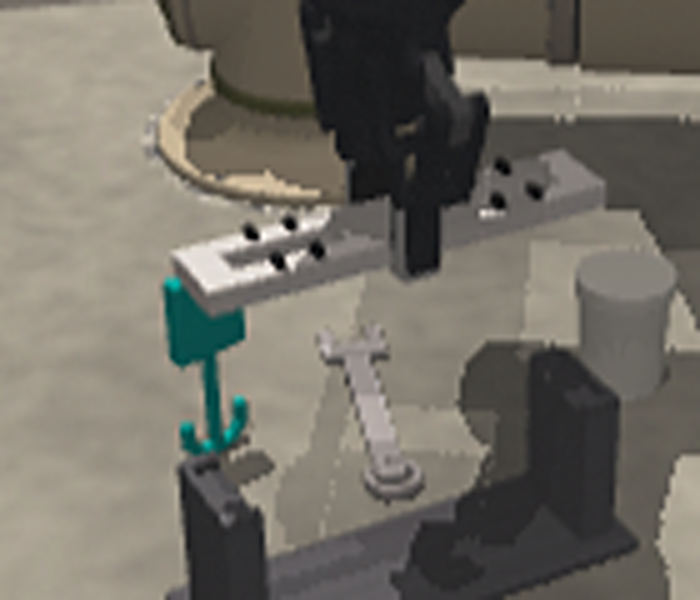

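The bar is level in the grip and clear of the stand. Carrying it to the tray.

Request:
{"method": "move_arm", "body": {"targets": [21,0,-9,0,-0.085,0,19,0,-10,0,-0.084,0,19,0,-12,0,-0.085,0,18,0,-13,0,-0.085,0,17,1,-15,0,-0.084,0]}}

```text
time_s: 32.83
position: [0.5015, -0.1364, 0.1903]
tool_rot: [[0.67, -0.0, 0.742], [-0.742, 0.001, 0.67], [-0.001, -1.0, 0.001]]
ft_force: [0.6, 0.2, -2.8]
grip_width: 0.0383
```

Request:
{"method": "move_arm", "body": {"targets": [15,0,-17,0,-0.085,0,14,0,-17,0,-0.085,0,12,0,-19,0,-0.084,0,11,0,-20,0,-0.085,0,9,0,-20,0,-0.084,0]}}

```text
time_s: 33.45
position: [0.4915, -0.2478, 0.19]
tool_rot: [[0.916, -0.0, 0.402], [-0.402, 0.001, 0.916], [-0.001, -1.0, 0.001]]
ft_force: [0.6, -0.4, -2.4]
grip_width: 0.0382
```

Request:
{"method": "move_arm", "body": {"targets": [7,0,-21,0,-0.085,0,5,0,-22,0,-0.085,0,4,0,-22,0,-0.084,0,2,0,-22,0,-0.085,0,0,0,0,0,0,0]}}

```text
time_s: 34.08
position: [0.4839, -0.3369, 0.1896]
tool_rot: [[0.997, -0.0, 0.079], [-0.079, 0.002, 0.997], [-0.0, -1.0, 0.002]]
ft_force: [-0.1, 1.1, -2.9]
grip_width: 0.0382
```

Request:
{"method": "move_arm", "body": {"targets": [0,20,0,0,0,0,0,25,0,0,0,0,0,25,0,0,0,0,0,25,0,0,0,0,0,25,0,0,0,0]}}

```text
time_s: 34.7
position: [0.4843, -0.3348, 0.0695]
tool_rot: [[0.997, 0.0, 0.078], [-0.078, 0.001, 0.997], [-0.0, -1.0, 0.002]]
ft_force: [-0.3, -0.3, -2.1]
grip_width: 0.0382
```

```bash
python3 - <<'E'
from plan import *
from rig import get_image
from h import *
s=get_image("scene"); crop(s,"pics/s12.png",90,240,160,300,5)
d=get_image("top"); crop(d,"pics/t12.png",340,450,170,300,4)
plan([(484.2,-336.2,20,85.6,7)])
E
```

```text
t 34.8 pos [ 483.4 -334.    67.9] yaw 85.55 w 0.0382 F [ 0.7  0.4 -2.2]
[0, 7, 0, -0.005, 0, -0.004, 0, 7, -1, 0, 0, 0, 0, 7, 0, 0, 0, 0, 1, 6, 0, 0, 0, 0, 0, 7, -1, 0, -0.001, 0]
[0, 7, 0, 0, 0, 0, 0, 6.9, -0.2, 0, 0, 0, 0, 0, 0, 0, 0, 0, 0, 0, 0, 0, 0, 0, 0, 0, 0, 0, 0, 0]
end [ 484.2 -336.2   20. ] 85.61
```

View pics/s12.png

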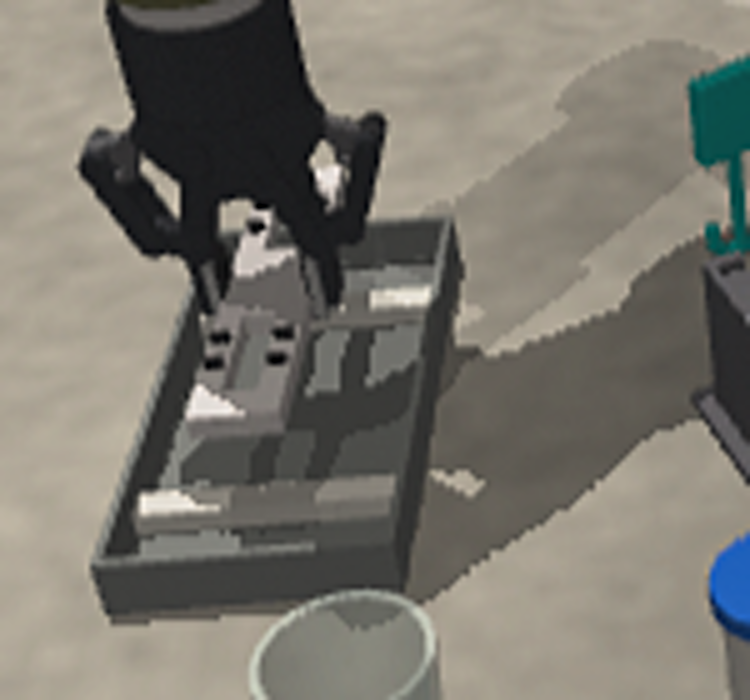

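View pics/t12.png

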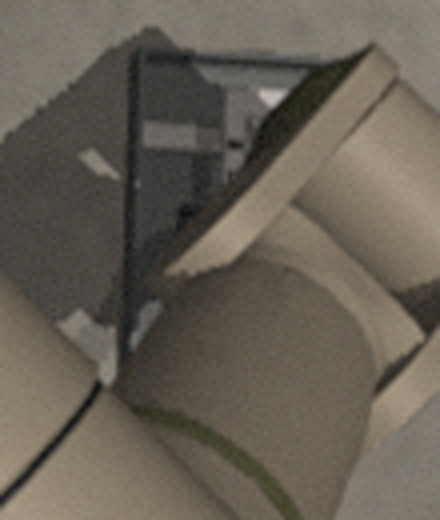

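The bar is centred in the tray, parallel to its length and level. Lowering it onto the battens.

Request:
{"method": "move_arm", "body": {"targets": [0,10,-1,0,0,0,0,10,0,0,0,0,0,10,0,0,0,0,0,9,0,0,0,0,0,6,0,0,0,0]}}

```text
time_s: 35.42
position: [0.4842, -0.3368, 0.0247]
tool_rot: [[0.997, 0.0, 0.077], [-0.077, 0.001, 0.997], [0.0, -1.0, 0.001]]
ft_force: [-0.0, 0.5, -1.9]
grip_width: 0.0381
```

Request:
{"method": "move_arm", "body": {"targets": [0,2,0,0,0,0,0,2,0,0,0,0,0,1,0,0,0,0,0,0,0,0,0,0,0,0,0,0,0,0]}}

```text
time_s: 36.05
position: [0.4843, -0.3369, 0.0204]
tool_rot: [[0.997, 0.001, 0.077], [-0.077, 0.001, 0.997], [0.001, -1.0, 0.001]]
ft_force: [-0.3, -0.5, -2.2]
grip_width: 0.0379
```

Request:
{"method": "move_arm", "body": {"targets": [0,1,0,0,0,0,0,1,0,0,0,0,0,1,0,0,0,0,0,0,0,0,0,0,0,0,0,0,0,0]}}

```text
time_s: 36.67
position: [0.4843, -0.3368, 0.0173]
tool_rot: [[0.997, 0.0, 0.077], [-0.077, 0.001, 0.997], [0.0, -1.0, 0.001]]
ft_force: [0.4, 0.3, -2.2]
grip_width: 0.0377
```

Request:
{"method": "move_arm", "body": {"targets": [0,1,0,0,0,0,0,0,0,0,0,0,0,1,0,0,0,0,0,0,0,0,0,0,0,0,0,0,0,0]}}

```text
time_s: 37.3
position: [0.4843, -0.3369, 0.0156]
tool_rot: [[0.997, 0.001, 0.077], [-0.077, 0.001, 0.997], [0.001, -1.0, 0.001]]
ft_force: [-1.6, 1.3, 3.1]
grip_width: 0.0377
```

Contact: the vertical force changed from -2 to +3 N. Releasing to about 60 mm, which stays clear of the tray walls.

Request:
{"method": "move_arm", "body": {"targets": [0,0,0,0,0,0,0,0,0,0,0,0,0,0,0,0,0,0,0,0,0,0,0,0,0,0,0,0,0,0], "hand": 0.4}}

```text
time_s: 37.92
position: [0.4843, -0.3368, 0.0153]
tool_rot: [[0.997, 0.0, 0.077], [-0.077, 0.001, 0.997], [0.0, -1.0, 0.001]]
ft_force: [0.6, 0.3, 0.5]
grip_width: 0.0596
```

Request:
{"method": "move_arm", "body": {"targets": [0,-5,0,0,0,0,0,-10,0,0,0,0,0,-20,0,0,0,0,0,-30,0,0,0,0,0,-40,0,0,0,0]}}

```text
time_s: 38.55
position: [0.4839, -0.3367, 0.1215]
tool_rot: [[0.997, -0.0, 0.077], [-0.077, 0.002, 0.997], [-0.0, -1.0, 0.002]]
ft_force: [-0.4, -0.9, -0.1]
grip_width: 0.0599
```

Request:
{"method": "move_arm", "body": {"targets": [0,-40,30,0,0,0,0,-20,40,0,0,0,0,0,40,0,0,0,0,0,40,0,0,0,0,0,40,0,0,0]}}

```text
time_s: 39.17
position: [0.4987, -0.1463, 0.1813]
tool_rot: [[0.997, 0.001, 0.077], [-0.077, 0.0, 0.997], [0.001, -1.0, 0.0]]
ft_force: [-0.0, 0.6, 0.2]
grip_width: 0.0599
```

Request:
{"method": "move_arm", "body": {"targets": [0,0,40,0,0,0,0,0,40,0,0,0,0,0,20,0,0,0,0,0,0,0,0,0,0,0,0,0,0,0]}}

```text
time_s: 39.8
position: [0.5065, -0.0485, 0.1809]
tool_rot: [[0.997, 0.001, 0.077], [-0.077, 0.0, 0.997], [0.001, -1.0, 0.001]]
ft_force: [0.4, -0.2, 0.3]
grip_width: 0.0599
```

```bash
python3 - <<'E'
from plan import *
from rig import get_image
from h import *
s=get_image("scene"); cv2.imwrite("pics/s13.png",cv2.cvtColor(s["pixels"],cv2.COLOR_RGB2BGR))
d=get_image("top"); cv2.imwrite("pics/t13.png",cv2.cvtColor(d["pixels"],cv2.COLOR_RGB2BGR))
C=cloud(d);v,u=np.mgrid[:420,:560]
m=(u>372)&(u<425)&(v>185)&(v<285)&(C[...,2]>.021)&(C[...,2]<.036)
x=C[m];P=d["pixels"].astype(int);m2=m&(P.min(-1)>120);x=C[m2]
print(len(x),x.mean(0),cv2.minAreaRect((x[:,:2]*1000).astype(np.float32)), np.percentile(x[:,2],[5,50,95]))
A=np.c_[x[:,:2]-x[:,:2].mean(0),np.ones(len(x))];print("slope",np.linalg.lstsq(A,x[:,2],rcond=None)[0])
print(env.observe()["position"],env.observe()["ft_force"])
E
```

```text
904 [ 0.48163633 -0.33786007  0.02705843] ((480.43011474609375, -330.69677734375), (200.37030029296875, 85.4815902709961), 6.598567008972168) [0.02309331 0.02704995 0.03098448]
slope [-3.42597183e-05  1.28199447e-02  2.70584277e-02]
[ 0.50644114 -0.04869537  0.18069241] [ 0.76557954 -0.09755324 -0.65677852]
```

View pics/s13.png

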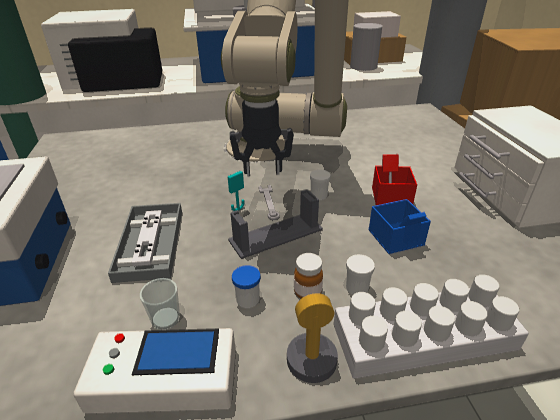

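View pics/t13.png

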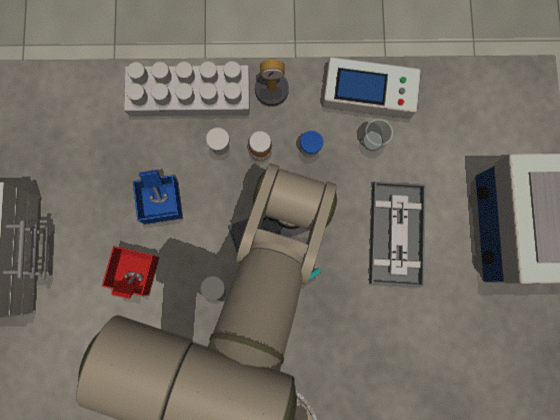

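The bar lies flat and centred on the battens: its top is at about 27 mm and its centre within about 3 mm of the tray's middle. Both hooks are in their own bins, the bystanders look unmoved, and the arm is clear. Handing in.

```bash
python3 -c "
from rig import env
print(env.close_job())"
```

```text
the job is handed in; nothing more can be done
None
```

The lifting gear is apart and the job is handed in at about 40 s of the 72 s allowed. No verdict was reported.

- **Hooks:** I lifted each about 15 mm, gave it a quarter turn and drew it up through its slot, red first and then blue. In the last pictures each leans in its own bin, prongs on the floor. The bar stayed on its stand until both were in.
- **Bar:** I gripped it across the middle and laid it lengthwise on the battens, lugs up. Its top measured about 27 mm above the table, so the underside is at about 15–16 mm. It lies within about 0.01 rad of level and about 3 mm from the tray's middle.
- **One check that disagreed:** the fitted outline of the bar in the last top view came out 85 mm wide, because batten pixels got into it. I discarded that outline. The height and centre figures come from the same pixels, so they are approximate. I judged its alignment with the tray from the tool yaw (within about 1 degree of my tray measurement) and the picture.
- **Other things:** the bystanders and the turquoise look-alike look unmoved in the final pictures, though I did not re-measure them. Wrist forces stayed under 10 N at every reading, and the arm was clear of everything at the end.

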